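Set a carved foot on the rotary work table and index it to 90 degrees

TASK

Set the dark carved furniture foot down in the channel of the rotary work table, between its two rails and centred, without dropping it, and let go of it. Then take hold again and turn the table, foot and all, until its scale reads 90 degrees (the one-dot mark) against the index line on the base. Leave it there with the foot still in the channel, and leave everything else on the bench where it lies.

Things in the scene. Friction and masses are not known exactly. Their poses are not given: they have to be found in the camera images.
- foot: Carved furniture foot of dark wood, loose, standing upright on the bench, 0.15 to 0.32 kg. Base 110 x 40 mm, 26 mm high, with a narrower upper block on it and two light dowel stubs (10 mm across, 10 mm high) on top at x = -38 and +24 mm; 71 mm high over all. Origin: centre of the underside; x along its length, z up. Either end of it may lie towards either end of the channel.
- grip (a point): Place to grip the foot: 42 mm above the centre of its underside, in the upper block, whose flat sides are 36 mm apart along the foot's y. The upper block is 84 mm long, from 48 mm on the -x side to 36 mm on the +x side, and reaches from 26 to 61 mm above the underside; beyond its +x end is a round scroll 26 mm across.
- platter (a joint): Turning platter of the rotary work table; the value is the reading of its scale at the index line, in rad (90 degrees = 1.571), growing as it turns counter-clockwise seen from above. Stops at -0.1 and 5.9. Starts between 200 and 250 degrees. Dry friction 0.15 N m: it stays where it is left. No handle: it turns with the foot in its channel, or by its rails.
- channel (a point): Centre of the bright metal platter (172 mm across), on its flat top 40 mm above the bench and on its upright turning axis. The x axis runs along the channel to the zero mark; z up. The channel is 48 mm wide (along y), open-ended, between two rails 100 mm long, 9 mm thick, 12 mm high. The foot has 4 mm of play on each side in it and about 4 degrees of turn.
- zero (a point): The scale's zero mark, on the platter's top edge, 76 mm from the axis. Black marks stand every 10 degrees round the edge, longer every 30, longest every 90; values grow clockwise seen from above. Zero has a solid arrow-head at its inner end; 90 has one dot beside it, 180 two dots, 270 three.
- index (a point): Middle of the black index line, on top of a grey block beside the platter, 105 mm from the platter's axis and 40 mm above the bench, level with the platter's top. The line points at the axis. The base, 196 mm across, is fixed to the bench; its place and the index's direction vary.
- hammer: Hammer with wooden handle, 280 mm long, lying on the bench; leave it alone. Origin under its middle.
- brush: Flat brush with light handle, 200 mm long, lying on the bench; leave it alone. Origin under its middle.
- jar: Amber glass jar with a steel cap, 60 mm across, 75 mm high; leave it alone. Origin: centre of the underside.
- finial: Turned dark wooden finial, round, 60 mm across, 114 mm high, standing; leave it alone. Origin: centre of the underside.
- dowel_cup: Steel cup full of thin light dowels, 62 mm across, 135 mm high with the dowels; leave it alone. Origin: centre of the underside.
- patch: Flat piece of brown wood, 50 x 112 x 12 mm with one round end, lying on the bench; leave it alone. Origin: centre of the underside.
Not all that is in view belongs to the job. Leave any blue look-alike of the foot alone.

How it is judged:
By the outcome, as a careful person would: the job done as asked, in the order asked, and still so for the second after the job is handed in, with the robot touching nothing.
It also fails if it takes over 67 s, if anything falls off the work surface, if the arm or the gripper's body presses on something with over 40 N, if the wrist force passes 120 N, or if a joint passes its speed limit or range.

ROBOT

A 6-joint arm with a two-finger parallel gripper is mounted at the origin on the work surface. World frame = base frame: x ahead of the robot, y to its left, z up, the work surface at z = 0. Lengths are in m, angles in rad, forces in N, time in s.
With the tool pointing down it reaches from about 0.3 to 0.875 m from the base axis. Payload 4.2 kg.
Tool frame: the origin (TCP) lies midway between the tips of the shut fingers; the grasp point (between the pads) lies 19 mm behind it; x points along the fingers, z is the direction in which the jaws open and shut, and the axes are right-handed (so a half turn about x gives the same grasp; the last joint's range is limited). The gripper opens to 85 mm and grips with 20 to 120 N. Pads are 22 mm wide; open, the fingers measure 114 mm over their backs; the gripper's body (76 mm by 85 mm) begins 54 mm behind the grasp point. The pads swing forward as they close: fully open they stand 13 mm farther back than shut.
Start: joints at [1.325, 0.32, 1.565, -0, 1.257, -0.02], TCP at [0.129, 0.56, 0.231] pointing down, gripper open.
Joint ranges: [-3.11, 3.11], [-0.84, 2.01], [0.21, 2.61], [-1.34, 4.49], [0.05, 2.63], [-2.56, 2.56]. Speed limits (rad/s): [2.57, 2.57, 3.14, 3.14, 3.14, 3.14].

INTERFACE

Orientations are given as [roll, pitch, yaw] about the fixed x, y, z axes, in that order (R = Rz(yaw) Ry(pitch) Rx(roll)).
In Python, from cell import observe, imaging, r gives the robot as it stands.
- The arm moves only by the tool move_arm, never from a script. Its argument "plan" is text: rows parted by semicolons, each of 5 numbers parted by spaces: the shift along the world's x, y, z scaled (see below), then the turn about the world's z scaled (see below), then the opening, from -1 (shut) to 1 (fully open), so that 0 is half open. In form: dx dy dz turn fingers; .... A call has 1 to 12 rows; each row shifts and turns the pose as measured when the row begins; what a row does not reach is not made up. The controller multiplies each number of a shift by 25 mm and each number of a turn by 0.1 rad. A row lasts 1/12 s, in which the tool goes at most 41.7 mm and 7.16 degrees, less where a joint would pass 70% of its speed; a pose out of reach is approached as far as the arm can. A call with a number of a shift or a turn outside -1 to 1 is refused whole. A call with a gripper value outside its range is refused whole. The fingers move at their own pace and stop on an object; the grip force is fixed at half the most. Time passes only in rows, so rows that do not move let the fingers close. It gives the time, the measured TCP pose, the force and the opening at its end, in the units of the state.
- observe(): the state, without advancing time (a new reading comes with each control period).
- imaging.read_camera(name): name is "scene" or "top" or "wrist"; returns a dict with "pixels" (384x512x3 uint8, blue, green, red), "fx", "fy", "cx", "cy" (pixels), "T" (4x4, takes a point from camera to world coordinates); the wrist camera has in their place "tool_from_camera" (4x4, takes a point from camera to tool coordinates, whose origin is the TCP and whose axes are the tool frame's). Camera axes: x right, y down, z forward; pixel columns grow to the right and rows downward; lengths in m; the calibration is good to about 2 mm. A picture is of the moment at which its call begins: read the wrist's pose just before it. There is no depth.
- r.job_done(): hands the job in, once; it reports no verdict.
The state is a dict: "time_s": time; "joint_pos": joint angles; "qd": joint speeds; "joint_torque": joint torques, N m; "tool_pos": TCP position; "ee_rot": TCP orientation; "ft_force": force on the tool from outside, world axes, zero at the start; "ft_torque": the same for the moment, N m; "width": opening from 0.0 (shut) to 1.0 (fully open).
Only numpy, scipy, OpenCV 4.12 (cv2) and the standard library are available. Lean on these libraries where they do the work, as an engineer would, in place of code of your own. Each camera call takes 0.05 s, during which the arm holds its last target.

## Working session

There is one attempt and no reset: what is moved stays moved. The work goes in short steps, Python scripts to look and compute and a tool call to move; the robot and the scene stay as the last step left them, time stands still between calls to the robot, and variables do not carry over. Pictures are saved under pics/ and viewed, and the job is handed in when it is done.

Besides the shell and the picture viewer there is one more tool, called after "Emit:" as name(argument=value, ...), one argument or row to a line, values as JSON. move_arm: Moves the arm, as the interface text tells. Its arguments: {"type":"object","properties":{"plan":{"type":"string"}},"required":["plan"]}

```bash
mkdir -p pics; ls
python3 - <<'E'
from cell import observe, imaging, r
import cv2,numpy as np
s=observe();print({k:np.round(v,3).tolist() for k,v in s.items()})
for n in("scene","top","wrist"):
    d=imaging.read_camera(n);cv2.imwrite(f"pics/{n}0.png",d["pixels"]);print(n,d["fx"],d["fy"],d["cx"],d["cy"]);print(np.round(d.get("T",d.get("tool_from_camera")),4))
E
```

```text
pics
{'time_s': 0.0, 'joint_pos': [1.325, 0.32, 1.566, 0.0, 1.257, -0.02], 'qd': [-0.002, -0.001, 0.001, 0.001, -0.0, 0.0], 'joint_torque': [-0.001, -41.552, -23.416, 0.0, 0.008, -0.0], 'tool_pos': [0.129, 0.56, 0.23], 'ee_rot': [3.114, 1.569, -1.824], 'ft_force': [0.363, -0.11, 0.277], 'ft_torque': [-0.024, -0.013, 0.037], 'width': 0.999}
scene 497.55568168806155 497.55568168806155 256.4106423133413 190.97224541006344
[[ 0.3454  0.6866 -0.6398  1.5488]
 [ 0.9384 -0.2444  0.2443 -0.3737]
 [ 0.0114 -0.6847 -0.7287  1.2632]
 [ 0.      0.      0.      1.    ]]
top 418.5704530589062 418.5704530589062 255.93170143288626 189.29789930958975
[[-0.0128 -0.9896  0.1433  0.2827]
 [-0.9999  0.0135  0.0037  0.0183]
 [-0.0056 -0.1433 -0.9897  1.4686]
 [ 0.      0.      0.      1.    ]]
wrist 289.4880098927182 289.4880098927182 252.2576335310562 188.19878100585012
[[-6.000e-04 -3.225e-01  9.466e-01 -1.425e-01]
 [ 4.000e-04 -9.466e-01 -3.225e-01  8.230e-02]
 [ 1.000e+00  2.000e-04  7.000e-04 -2.000e-04]
 [ 0.000e+00  0.000e+00  0.000e+00  1.000e+00]]
```

View pics/top0.png

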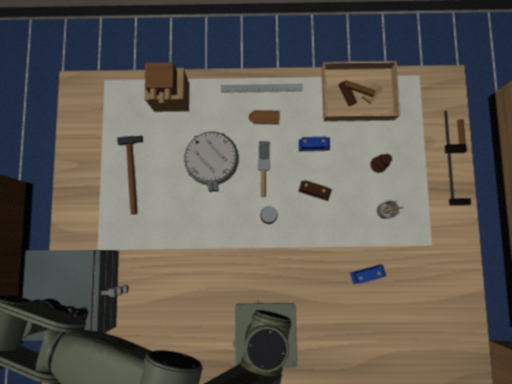

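View pics/scene0.png

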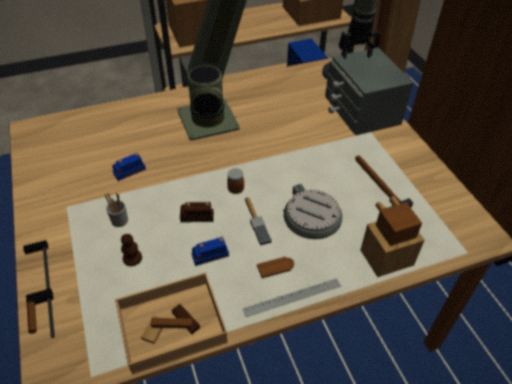

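View pics/wrist0.png

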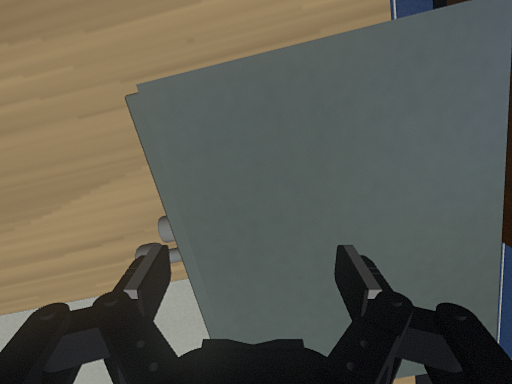

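```bash
cat > h.py <<'E'
import cv2,numpy as np
from cell import observe, imaging, r
from scipy.spatial.transform import Rotation as Ro
def ray(d,u,v,z,T=None):
    T=d["T"] if T is None else T
    p=np.array([(u-d["cx"])/d["fx"],(v-d["cy"])/d["fy"],1]);w=T[:3,:3]@p;o=T[:3,3]
    return o+w*(z-o[2])/w[2]
def proj(d,P,T=None):
    T=d["T"] if T is None else T
    q=np.linalg.inv(T)@np.append(P,1);return np.array([d["fx"]*q[0]/q[2]+d["cx"],d["fy"]*q[1]/q[2]+d["cy"]])
def wrist():
    s=observe();d=imaging.read_camera("wrist")
    T=np.eye(4);T[:3,:3]=Ro.from_euler("xyz",s["ee_rot"]).as_matrix();T[:3,3]=s["tool_pos"]
    d["T"]=T@np.array(d["tool_from_camera"]);return s,d
def crop(img,x0,y0,x1,y1,k,name):
    c=cv2.resize(img[y0:y1,x0:x1],None,fx=k,fy=k,interpolation=cv2.INTER_CUBIC);cv2.imwrite("pics/"+name+".png",c)
E
python3 - <<'E'
from h import *
d=imaging.read_camera("top")
np.save("topT.npy",d["T"])
crop(d["pixels"],170,120,350,230,4,"top1")
print(ray(d,211,157,.04),ray(d,315,190,.03),ray(d,321,182,.03))
E
```

```text
[0.60561407 0.17899143 0.04      ] [ 0.48579473 -0.181163    0.03      ] [ 0.51361115 -0.20294325  0.03      ]
```

View pics/top1.png

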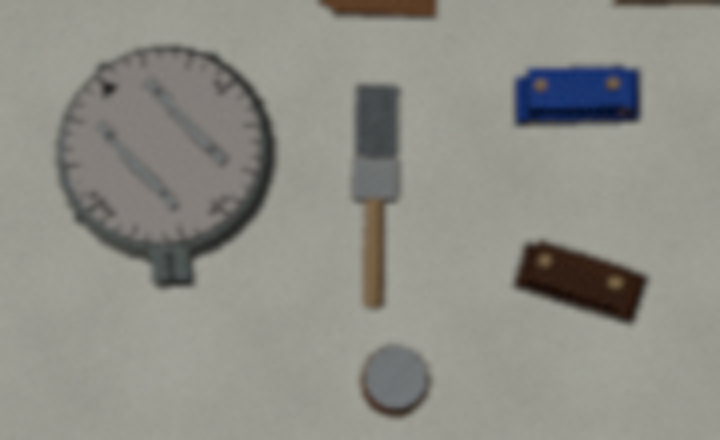

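Run:
```python
from h import *
s,d=wrist();R=Ro.from_euler("xyz",s["ee_rot"]).as_matrix();print(R.round(3));print(s["time_s"])
```

```text
[[-0.    -0.975  0.224]
 [-0.001  0.224  0.975]
 [-1.     0.    -0.001]]
0.2
```

Emit:
move_arm(
  plan="0 0 1 0 1;0 0 1 0 1;0.3 -0.5 1 0 1;1 -1 1 0 1;1 -1 0 0 1;1 -1 0 0 1;1 -1 0 0 1;1 -1 0 0 1;1 -1 0 0 1;1 -1 0 0 1;1 -1 0 0 1;1 -1 0 0 1",
)

```text
time_s: 1.25
tool_pos: [0.3636, 0.3148, 0.3328]
ee_rot: [-2.826, 1.568, -1.467]
ft_force: [0.2, 0.6, 0.7]
width: 1.002
```

Emit:
move_arm(
  plan="1 -1 0 0 1;1 -1 0 0 1;1 -1 0 0 1;1 -1 0 0 1;1 -1 0 0 1;1 -0.5 0 0 1;0.6 -0.2 0 0 1;0 0 0 0 1;0 0 0 0 1",
)

```text
time_s: 2.0
tool_pos: [0.5387, 0.1565, 0.3317]
ee_rot: [-2.784, 1.567, -1.435]
ft_force: [-0.4, -0.5, 0.2]
width: 0.997
```

Run:
```python
from h import *
s,d=wrist();print(s["tool_pos"],s["joint_pos"]);cv2.imwrite("pics/w1.png",cv2.resize(d["pixels"],None,fx=1.5,fy=1.5,interpolation=cv2.INTER_CUBIC))
import pickle;pickle.dump(d,open("w1.pkl","wb"))
```

```text
[0.53870139 0.15646511 0.33166288] [ 0.2644767   0.25294732  1.4096185  -0.00408258  1.47955518 -1.08353008]
```

View pics/w1.png

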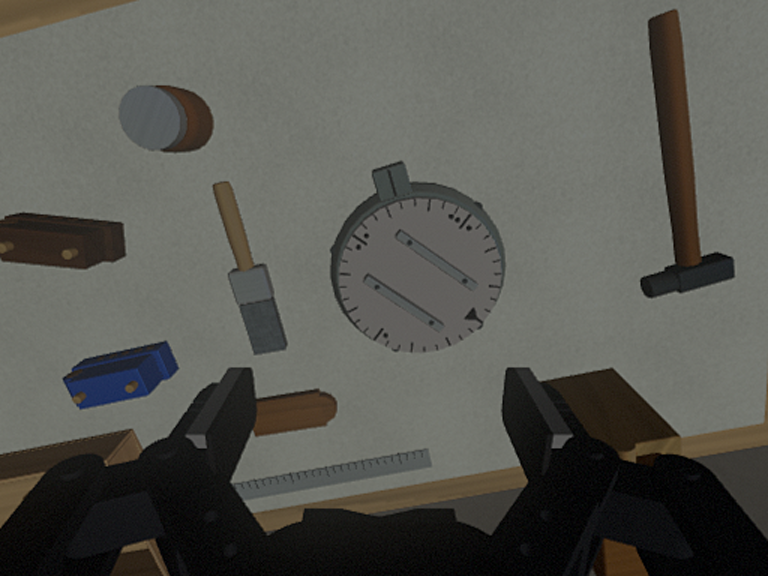

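```bash
cat >> h.py <<'E'
def rect(d,cx,cy,half,z,px,name,ang=0):
    # ortho view: right=world -y, up=+x
    c=[];n=px
    for (u,v) in [(0,0),(n,0),(n,n),(0,n)]:
        x=cx+half-2*half*v/n; y=cy+half-2*half*u/n
        c.append(proj(d,[x,y,z]))
    H=cv2.getPerspectiveTransform(np.float32(c),np.float32([(0,0),(n,0),(n,n),(0,n)]))
    o=cv2.warpPerspective(d["pixels"],H,(n,n),flags=cv2.INTER_CUBIC);cv2.imwrite("pics/"+name+".png",o);return o
E
python3 - <<'E'
from h import *
import pickle;d=pickle.load(open("w1.pkl","rb"))
rect(d,.605,.179,.12,.04,600,"r1")
E
```

```text
(no output)
```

View pics/r1.png

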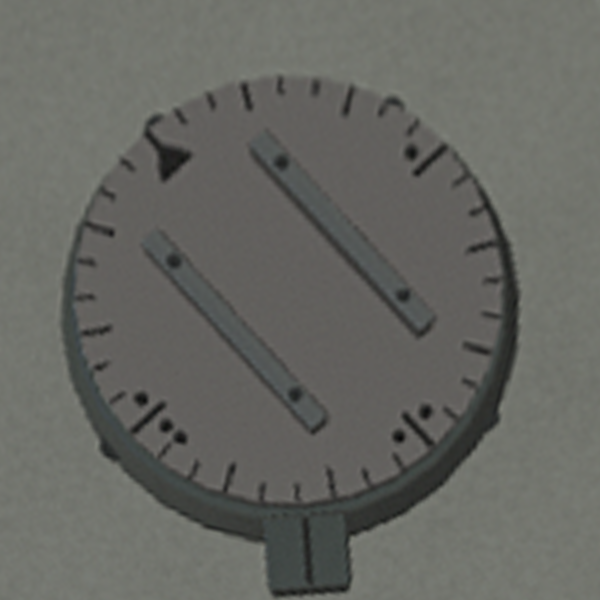

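Emit:
move_arm(
  plan="-0.2 -1 0 -1 1;-0.2 -1 0 -1 1;-0.2 -1 0 -1 1;-0.2 -1 0 -1 1;-0.2 -1 0 -1 1;-0.2 -1 0 -1 1;-0.2 -1 0 -1 1;-0.2 -1 0 -1 1;-0.2 -1 0 -1 1;-0.2 -1 0 -1 1;-0.2 -1 0 -1 1;-0.2 -1 -0.5 -1 1",
)

```text
time_s: 3.05
tool_pos: [0.465, -0.137, 0.3226]
ee_rot: [0.332, 1.565, 0.452]
ft_force: [0.0, -0.6, 0.9]
width: 0.998
```

Emit:
move_arm(
  plan="0 -0.5 -1 -1 1;0 -0.5 -1 -1 1;0 0 -1 -1 1;0 0 0 -1 1;0 0 0 0 1;0 0 0 0 1",
)

```text
time_s: 3.55
tool_pos: [0.4592, -0.1602, 0.2451]
ee_rot: [-0.225, 1.566, -0.523]
ft_force: [-0.2, 0.2, 1.7]
width: 0.996
```

Run:
```python
from h import *
s,d=wrist();print(s["tool_pos"],s["joint_pos"]);cv2.imwrite("pics/w2.png",cv2.resize(d["pixels"],None,fx=1.5,fy=1.5,interpolation=cv2.INTER_CUBIC))
import pickle;pickle.dump(d,open("w2.pkl","wb"))
```

```text
[ 0.45921978 -0.16021352  0.24513162] [-3.58829919e-01  1.68093663e-01  1.73623707e+00 -8.02439686e-04
  1.23268957e+00 -6.08707496e-02]
```

View pics/w2.png

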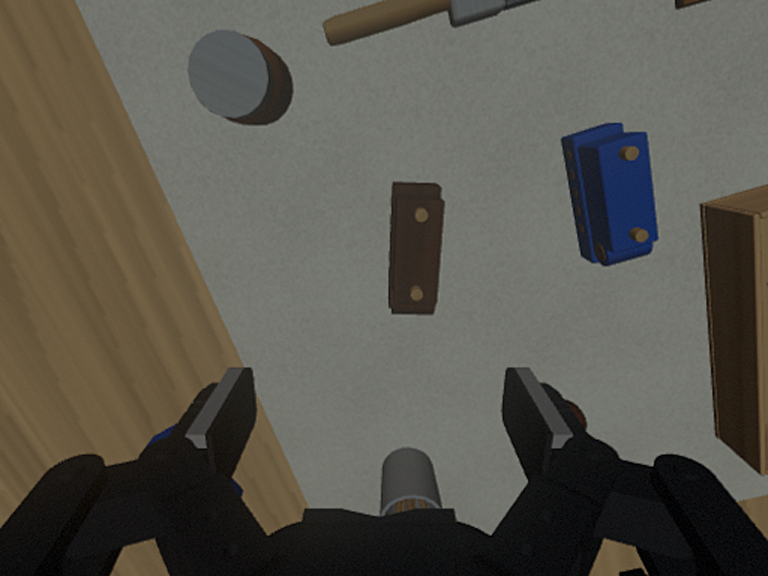

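Run:
```python
from h import *
import pickle;d=pickle.load(open("w2.pkl","rb"))
c=d["pixels"][110:220,245:310];c=cv2.convertScaleAbs(c,alpha=2.5,beta=0);crop(c,0,0,65,110,5,"w2c") if 0 else cv2.imwrite("pics/w2c.png",cv2.resize(c,None,fx=5.4,fy=5.4,interpolation=cv2.INTER_CUBIC))
```

```text
(no output)
```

View pics/w2c.png

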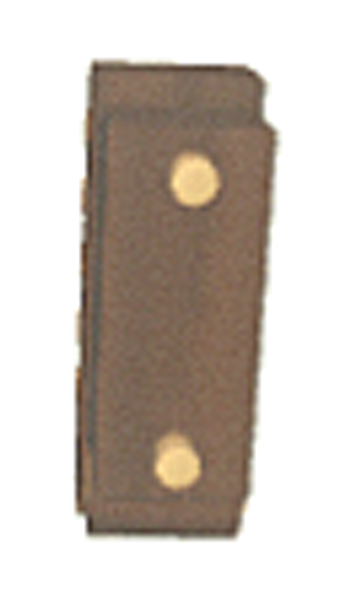

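Run:
```python
from h import *
import pickle;d=pickle.load(open("w2.pkl","rb"))
p=ray(d,281.1,143.7,.071);m=ray(d,278,196.5,.071);v=p-m;print(p,m,np.linalg.norm(v),np.degrees(np.arctan2(v[1],v[0])))
c=m+v*38/62;print("wrist",c)
T=imaging.read_camera("top")
p=ray(T,170+615/4,120+283/4,.071);m_=ray(T,170+545/4,120+260/4,.071);print("top", m_+(p-m_)*(24/62),p,m_,np.linalg.norm(p-m_))
# platter centre via top
crop(T["pixels"],180,120,245,200,9,"top2")
```

```text
[ 0.49890277 -0.14440685  0.071     ] [ 0.47922131 -0.20308934  0.071     ] 0.061895024647349174 71.4591144195906
wrist [ 0.49128414 -0.16712266  0.071     ]
top [ 0.48955911 -0.16910111  0.071     ] [ 0.47705407 -0.20484742  0.071     ] [ 0.49745703 -0.14652448  0.071     ] 0.061788723908797444
```

View pics/top2.png

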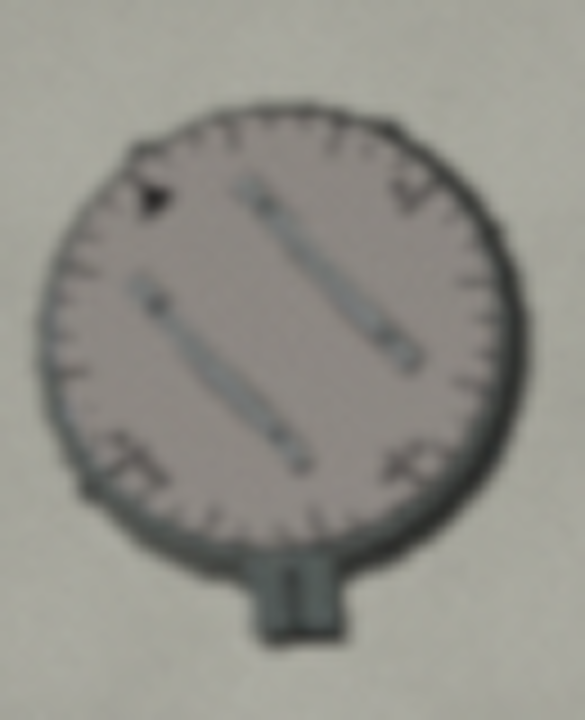

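Emit:
move_arm(
  plan="1 -0.3 -0.5 -0.25 1;0.3 0 -1 0 1;0 0 -1 0 1;0 0 -1 0 1;0 0 -1 0 1;0 0 -0.8 0 1;0 0 0 0 1;0 0 0 0 1",
)

```text
time_s: 4.32
tool_pos: [0.5008, -0.1664, 0.1189]
ee_rot: [-0.05, 1.54, -0.355]
ft_force: [0.2, 0.4, 0.6]
width: 0.996
```

Run:
```python
from h import *
s,d=wrist();print(s["tool_pos"],s["joint_pos"][0]-s["joint_pos"][5]);cv2.imwrite("pics/w3.png",cv2.resize(d["pixels"],None,fx=1.5,fy=1.5,interpolation=cv2.INTER_CUBIC))
```

```text
[ 0.50078085 -0.16636277  0.11890422] -0.3052346073329504
```

View pics/w3.png

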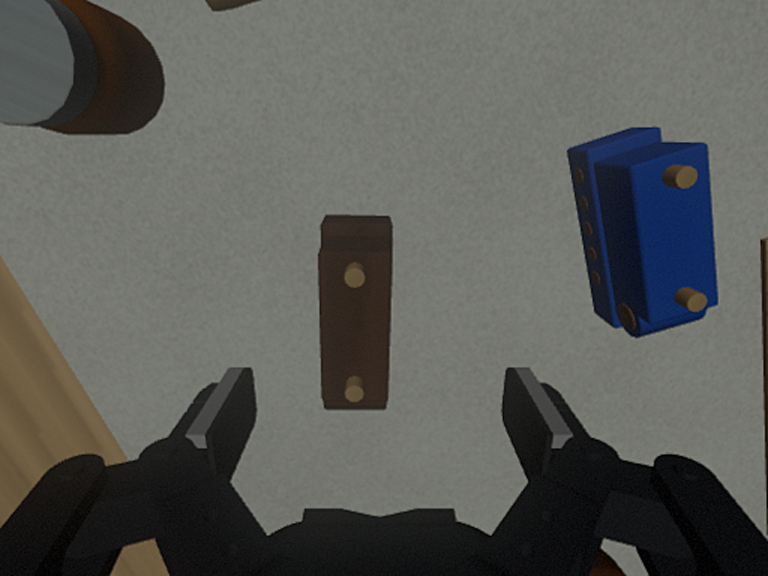

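```bash
cat >> h.py <<'E'
def st():
    s=observe();R=Ro.from_euler("xyz",s["ee_rot"]).as_matrix()
    print("t",s["time_s"],"p",np.round(s["tool_pos"],4),"xax",R[:,0].round(4),"jaw",np.degrees(np.arctan2(R[1,2],R[0,2])).round(2),"q",np.round(s["joint_pos"],3),"w",s["width"],"F",np.round(s["ft_force"],1),np.round(s["qd"],3))
E
python3 - <<'E'
from h import *
st()
s,d=wrist();p=ray(d,354/1.5,275/1.5,.071);m=ray(d,354/1.5,393/1.5,.071);v=p-m;print(p,m,np.linalg.norm(v),np.degrees(np.arctan2(v[1],v[0])),m+v*38/62)
E
```

```text
t 4.3667 p [ 0.5007 -0.1663  0.1191] xax [ 0.0293 -0.0108 -0.9995] jaw -17.48 q [-0.342  0.332  1.859 -0.     0.92  -0.037] w 0.9963772558386285 F [ 0.4  0.4 -0.3] [-0.002 -0.016 -0.012 -0.001  0.002  0.006]
[ 0.49879465 -0.14289395  0.071     ] [ 0.47886171 -0.20247699  0.071     ] 0.06282882660336407 71.50282297374254 [ 0.49107867 -0.16595835  0.071     ]
```

Emit:
move_arm(
  plan="-0.2 0 1 -0.1 1;-0.2 0 1 0 1;0 0 1 0 1;0 0 0 0 1;0 0 0 0 1",
)

```text
time_s: 4.83
tool_pos: [0.4935, -0.1671, 0.2058]
ee_rot: [-0.048, 1.525, -0.361]
ft_force: [1.0, 0.1, -1.8]
width: 1.0
```

Run:
```python
from h import *
st()
```

```text
t 4.8333 p [ 0.4935 -0.1671  0.2058] xax [ 0.0426 -0.0161 -0.999 ] jaw -17.94 q [-3.480e-01  2.310e-01  1.758e+00 -1.000e-03  1.107e+00 -3.500e-02] w 1.000211403728889 F [ 1.   0.1 -1.8] [ 0.001 -0.057 -0.074 -0.003  0.017 -0.003]
```

Emit:
move_arm(
  plan="-0.1 0 -0.5 -0.1 1;0 0 -0.5 0 1;0 0 -0.5 0 1;0 0 -0.5 0 1;0 0 0 0 1",
)

```text
time_s: 5.25
tool_pos: [0.4936, -0.1679, 0.1601]
ee_rot: [-0.043, 1.511, -0.365]
ft_force: [-0.2, 0.3, 0.2]
width: 0.998
```

Run:
```python
from h import *
st()
```

```text
t 5.25 p [ 0.4936 -0.1679  0.1601] xax [ 0.056  -0.0214 -0.9982] jaw -18.45 q [-3.490e-01  2.660e-01  1.837e+00 -1.000e-03  9.780e-01 -2.700e-02] w 0.9980499598594915 F [-0.2  0.3  0.2] [ 0.002 -0.025 -0.033 -0.001  0.02  -0.002]
```

Emit:
move_arm(
  plan="0 0 0 0 1;0 0 0 0 1",
)

```text
time_s: 5.42
tool_pos: [0.4938, -0.1679, 0.1606]
ee_rot: [-0.042, 1.511, -0.364]
ft_force: [0.3, -0.2, 0.0]
width: 0.999
```

Run:
```python
from h import *
st()
```

```text
t 5.4167 p [ 0.4938 -0.1679  0.1606] xax [ 0.0562 -0.0214 -0.9982] jaw -18.43 q [-3.490e-01  2.660e-01  1.836e+00 -1.000e-03  9.790e-01 -2.700e-02] w 0.9993550006842394 F [ 0.3 -0.2  0. ] [ 0.002 -0.008 -0.015 -0.     0.004 -0.003]
```

Emit:
move_arm(
  plan="0 0 1 0 1;0 0 1 0 1",
)

```text
time_s: 5.58
tool_pos: [0.491, -0.1669, 0.208]
ee_rot: [-0.046, 1.521, -0.367]
ft_force: [1.1, 0.1, 0.1]
width: 0.996
```

Run:
```python
from h import *
st()
```

```text
t 5.5833 p [ 0.491  -0.1669  0.208 ] xax [ 0.0466 -0.0179 -0.9988] jaw -18.42 q [-3.490e-01  2.240e-01  1.763e+00 -1.000e-03  1.105e+00 -2.700e-02] w 0.995602231732521 F [1.1 0.1 0.1] [-0.001 -0.236 -0.45  -0.001  0.751 -0.004]
```

Emit:
move_arm(
  plan="0 0 -1 0 1;0 0 -1 0 1",
)

```text
time_s: 5.75
tool_pos: [0.4985, -0.1695, 0.1693]
ee_rot: [-0.04, 1.495, -0.361]
ft_force: [-0.8, 0.4, -0.4]
width: 0.998
```

Run:
```python
from h import *
st()
```

```text
t 5.75 p [ 0.4985 -0.1695  0.1693] xax [ 0.0709 -0.0267 -0.9971] jaw -18.4 q [-3.490e-01  2.580e-01  1.824e+00 -1.000e-03  9.840e-01 -2.700e-02] w 0.9983610193547835 F [-0.8  0.4 -0.4] [ 0.     0.213  0.335 -0.001 -0.729 -0.001]
```

Emit:
move_arm(
  plan="0 0 1 0 1;0 0 1 0 1;0 0 0.8 0 1;0 0 0.6 0 1;0 0 0.4 0 1;0 0 0.3 0 1;0 0 0.2 0 1;0 0 0.1 0 1;0 0 0 0 1",
)

```text
time_s: 6.5
tool_pos: [0.4966, -0.1687, 0.2858]
ee_rot: [-0.04, 1.495, -0.36]
ft_force: [-0.4, 0.1, -0.2]
width: 1.001
```

Run:
```python
from h import *
st()
```

```text
t 6.5 p [ 0.4966 -0.1687  0.2858] xax [ 0.0705 -0.0265 -0.9972] jaw -18.36 q [-3.490e-01  1.700e-01  1.632e+00 -1.000e-03  1.264e+00 -2.800e-02] w 1.0007045809103239 F [-0.4  0.1 -0.2] [-0.001  0.001  0.005 -0.     0.001  0.001]
```

Emit:
move_arm(
  plan="0 0 -0.2 0 1;0 0 -0.2 0 1;0 0 -0.2 0 1;0 0 -0.2 0 1;0 0 -0.2 0 1;0 0 -0.2 0 1;0 0 0 0 1",
)

```text
time_s: 7.08
tool_pos: [0.4945, -0.1679, 0.2484]
ee_rot: [-0.041, 1.504, -0.362]
ft_force: [0.6, 0.5, 0.9]
width: 0.999
```

Run:
```python
from h import *
st()
```

```text
t 7.0833 p [ 0.4945 -0.1679  0.2484] xax [ 0.0623 -0.0236 -0.9978] jaw -18.36 q [-3.490e-01  1.920e-01  1.699e+00 -1.000e-03  1.184e+00 -2.800e-02] w 0.9994934712902496 F [0.6 0.5 0.9] [-0.     0.003 -0.     0.001 -0.    -0.   ]
```

Emit:
move_arm(
  plan="0 0 -0.2 0 1;0 0 -0.3 0 1;0 0 -0.4 0 1;0 0 -0.5 0 1;0 0 -0.6 0 1;0 0 0 0 1;0 0 0 0 1",
)

```text
time_s: 7.67
tool_pos: [0.4946, -0.168, 0.1944]
ee_rot: [-0.041, 1.503, -0.361]
ft_force: [0.2, 0.4, 0.1]
width: 1.0
```

Run:
```python
from h import *
st()
```

```text
t 7.6667 p [ 0.4946 -0.168   0.1944] xax [ 0.0629 -0.0238 -0.9977] jaw -18.36 q [-3.490e-01  2.330e-01  1.789e+00 -1.000e-03  1.053e+00 -2.800e-02] w 0.9996494807550778 F [0.2 0.4 0.1] [ 0.002  0.017  0.03  -0.    -0.01   0.002]
```

Emit:
move_arm(
  plan="0 0 1 0 1;0 0 0.7 0 1;0 0 0.5 0 1;0 0 0.3 0 1;0 0 0.2 0 1;0 0 0.1 0 1;0 0 0 0 1",
)

```text
time_s: 8.25
tool_pos: [0.4947, -0.168, 0.2697]
ee_rot: [-0.041, 1.502, -0.361]
ft_force: [-0.2, 0.8, -0.8]
width: 1.001
```

Run:
```python
from h import *
st()
```

```text
t 8.25 p [ 0.4947 -0.168   0.2697] xax [ 0.0647 -0.0244 -0.9976] jaw -18.36 q [-3.490e-01  1.790e-01  1.662e+00 -1.000e-03  1.232e+00 -2.800e-02] w 1.0007846156669138 F [-0.2  0.8 -0.8] [-0.001 -0.002  0.005 -0.001 -0.002 -0.   ]
```

Emit:
move_arm(
  plan="0 0 -0.2 0 1;0 0 -0.2 0 1;0 0 -0.2 0 1;0 0 -0.2 0 1;0 0 -0.2 0 1;0 0 -0.2 0 1;0 0 -0.2 0 1;0 0 -0.2 0 1;0 0 0 0 1",
)

```text
time_s: 9.0
tool_pos: [0.4923, -0.1672, 0.2209]
ee_rot: [-0.043, 1.511, -0.364]
ft_force: [-1.0, -0.9, 0.4]
width: 0.996
```

Run:
```python
from h import *
st()
```

```text
t 9.0 p [ 0.4923 -0.1672  0.2209] xax [ 0.0561 -0.0214 -0.9982] jaw -18.36 q [-3.490e-01  2.110e-01  1.746e+00 -1.000e-03  1.125e+00 -2.800e-02] w 0.9955409053376101 F [-1.  -0.9  0.4] [-0.001 -0.001 -0.007  0.001  0.001 -0.001]
```

Emit:
move_arm(
  plan="0 0 0.2 0 1;0 0 0.2 0 1;0 0 0.2 0 1;0 0 0.2 0 1;0 0 0.2 0 1;0 0 0.2 0 1;0 0 0.2 0 1;0 0 0.2 0 1;0 0 0 0 1",
)

```text
time_s: 9.75
tool_pos: [0.4935, -0.1676, 0.2676]
ee_rot: [-0.041, 1.505, -0.362]
ft_force: [0.2, -0.1, 0.6]
width: 0.999
```

Run:
```python
from h import *
st()
```

```text
t 9.75 p [ 0.4935 -0.1676  0.2676] xax [ 0.0612 -0.0232 -0.9979] jaw -18.36 q [-3.490e-01  1.800e-01  1.666e+00 -1.000e-03  1.231e+00 -2.800e-02] w 0.9985209063409047 F [ 0.2 -0.1  0.6] [ 0.     0.     0.006 -0.    -0.001  0.001]
```

Emit:
move_arm(
  plan="0 0 -1 0 1;0 0 0 0 1;0 0 0 0 1",
)

```text
time_s: 10.0
tool_pos: [0.4944, -0.1679, 0.2442]
ee_rot: [-0.04, 1.501, -0.361]
ft_force: [0.2, 0.8, 0.4]
width: 1.0
```

Run:
```python
from h import *
st()
```

```text
t 10.0 p [ 0.4944 -0.1679  0.2442] xax [ 0.0649 -0.0245 -0.9976] jaw -18.36 q [-3.490e-01  1.930e-01  1.708e+00 -1.000e-03  1.170e+00 -2.800e-02] w 0.9997157947309058 F [0.2 0.8 0.4] [ 0.     0.023  0.056  0.001  0.003 -0.001]
```

Emit:
move_arm(
  plan="-0.28 0.1 0 0 1;-0.28 0.1 0 0 1;-0.28 0.1 0 0 1;-0.28 0.1 0 0 1;0 0 0 0 1",
)

```text
time_s: 10.42
tool_pos: [0.4637, -0.1569, 0.2461]
ee_rot: [-0.04, 1.501, -0.361]
ft_force: [0.2, -0.4, 0.3]
width: 0.999
```

Run:
```python
from h import *
st()
```

```text
t 10.4167 p [ 0.4637 -0.1569  0.2461] xax [ 0.0655 -0.0247 -0.9975] jaw -18.36 q [-3.490e-01  1.400e-01  1.771e+00 -1.000e-03  1.161e+00 -2.800e-02] w 0.9989499943900684 F [ 0.2 -0.4  0.3] [ 0.001 -0.007 -0.012  0.002 -0.017 -0.   ]
```

Emit:
move_arm(
  plan="0.28 -0.1 0 0 1;0.28 -0.1 0 0 1;0.28 -0.1 0 0 1;0.28 -0.1 0 0 1;0 0 0 0 1",
)

```text
time_s: 10.83
tool_pos: [0.4953, -0.1682, 0.2478]
ee_rot: [-0.04, 1.496, -0.36]
ft_force: [-0.3, -0.4, 0.3]
width: 0.999
```

Run:
```python
from h import *
st()
```

```text
t 10.8333 p [ 0.4953 -0.1682  0.2478] xax [ 0.0702 -0.0265 -0.9972] jaw -18.36 q [-3.490e-01  1.900e-01  1.704e+00 -1.000e-03  1.173e+00 -2.800e-02] w 0.9994774435953607 F [-0.3 -0.4  0.3] [ 0.001  0.006 -0.    -0.001  0.018 -0.003]
```

Emit:
move_arm(
  plan="0 0 -0.1 0 1;0 0 -0.1 0 1;0 0 -0.1 0 1;0 0 -0.1 0 1;0 0 -0.1 0 1;0 0 -0.1 0 1;0 0 -0.1 0 1;0 0 -0.1 0 1;0 0 0 0 1",
)

```text
time_s: 11.58
tool_pos: [0.4951, -0.1682, 0.224]
ee_rot: [-0.041, 1.5, -0.361]
ft_force: [0.6, -0.3, -0.2]
width: 0.999
```

Run:
```python
from h import *
st()
```

```text
t 11.5833 p [ 0.4951 -0.1682  0.224 ] xax [ 0.0665 -0.0251 -0.9975] jaw -18.36 q [-3.490e-01  2.080e-01  1.742e+00 -1.000e-03  1.120e+00 -2.800e-02] w 0.9987778932191228 F [ 0.6 -0.3 -0.2] [-0.    -0.004 -0.002  0.001  0.002 -0.001]
```

Emit:
move_arm(
  plan="0 0 -0.2 0 1;0 0 -0.2 0 1;0 0 -0.2 0 1;0 0 -0.2 0 1;0 0 -0.2 0 1;0 0 -0.2 0 1;0 0 -0.2 0 1;0 0 -0.2 0 1;0 0 -0.2 0 1;0 0 -0.2 0 1;0 0 -0.2 0 1;0 0 -0.2 0 1",
)

```text
time_s: 12.58
tool_pos: [0.4953, -0.1682, 0.1583]
ee_rot: [-0.04, 1.498, -0.361]
ft_force: [-0.9, 0.4, -0.1]
width: 0.997
```

Run:
```python
from h import *
st()
```

```text
t 12.5833 p [ 0.4953 -0.1682  0.1583] xax [ 0.0677 -0.0255 -0.9974] jaw -18.36 q [-3.490e-01  2.650e-01  1.845e+00 -1.000e-03  9.590e-01 -2.800e-02] w 0.9970826376791402 F [-0.9  0.4 -0.1] [ 0.     0.067  0.097 -0.    -0.164  0.001]
```

Emit:
move_arm(
  plan="0 0 -0.3 0 1;0 0 -0.3 0 1;0 0 -0.3 0 1;0 0 -0.3 0 1;0 0 -0.3 0 1;0 0 -0.3 0 1;0 0 0 0 1",
)

```text
time_s: 13.17
tool_pos: [0.4944, -0.1679, 0.107]
ee_rot: [-0.041, 1.501, -0.361]
ft_force: [-0.6, -1.0, 0.4]
width: 1.001
```

Run:
```python
from h import *
st()
```

```text
t 13.1667 p [ 0.4944 -0.1679  0.107 ] xax [ 0.0653 -0.0247 -0.9976] jaw -18.36 q [-3.490e-01  3.220e-01  1.914e+00 -1.000e-03  8.360e-01 -2.800e-02] w 1.0009290754191738 F [-0.6 -1.   0.4] [-0.001 -0.002 -0.01  -0.001  0.002 -0.001]
```

Emit:
move_arm(
  plan="0 0 1 0 1;0 0 0 0 1;0 0 0 0 1",
)

```text
time_s: 13.42
tool_pos: [0.4936, -0.1676, 0.1309]
ee_rot: [-0.041, 1.505, -0.362]
ft_force: [0.6, -0.0, 1.1]
width: 1.0
```

Run:
```python
from h import *
st()
```

```text
t 13.4167 p [ 0.4936 -0.1676  0.1309] xax [ 0.0616 -0.0233 -0.9978] jaw -18.36 q [-3.490e-01  2.940e-01  1.882e+00 -1.000e-03  8.990e-01 -2.800e-02] w 1.0003939921860376 F [ 0.6 -0.   1.1] [ 0.002 -0.028 -0.051 -0.     0.002 -0.   ]
```

Emit:
move_arm(
  plan="-0.94 0.34 0 0 1;0 0 0 0 1;0 0 0 0 1",
)

```text
time_s: 13.67
tool_pos: [0.4705, -0.1593, 0.131]
ee_rot: [-0.041, 1.502, -0.361]
ft_force: [0.3, -0.4, 0.5]
width: 0.998
```

Run:
```python
from h import *
st()
```

```text
t 13.6667 p [ 0.4705 -0.1593  0.131 ] xax [ 0.0642 -0.0243 -0.9976] jaw -18.36 q [-3.490e-01  2.580e-01  1.937e+00 -1.000e-03  8.780e-01 -2.800e-02] w 0.998322865069927 F [ 0.3 -0.4  0.5] [-0.001 -0.024  0.062  0.     0.037  0.001]
```

Emit:
move_arm(
  plan="0.94 -0.34 0 0 1;0 0 0 0 1;0 0 0 0 1",
)

```text
time_s: 13.92
tool_pos: [0.4941, -0.1678, 0.1306]
ee_rot: [-0.041, 1.503, -0.361]
ft_force: [-0.8, -0.4, -0.9]
width: 1.001
```

Run:
```python
from h import *
st()
```

```text
t 13.9167 p [ 0.4941 -0.1678  0.1306] xax [ 0.0633 -0.0239 -0.9977] jaw -18.36 q [-3.490e-01  2.950e-01  1.883e+00 -1.000e-03  8.960e-01 -2.800e-02] w 1.0007266918603295 F [-0.8 -0.4 -0.9] [-0.003  0.029 -0.063  0.001 -0.048  0.001]
```

Emit:
move_arm(
  plan="0 0 1 0 1;0 0 0 0 1;0 0 0 0 1;0 0 1 0 1;0 0 0 0 1;0 0 0 0 1;0 0 1 0 1;0 0 0 0 1;0 0 0 0 1;0 0 1 0 1;0 0 0 0 1;0 0 0 0 1",
)

```text
time_s: 14.92
tool_pos: [0.4906, -0.1666, 0.2253]
ee_rot: [-0.044, 1.517, -0.365]
ft_force: [-0.5, -0.5, -0.0]
width: 1.003
```

Run:
```python
from h import *
st()
```

```text
t 14.9167 p [ 0.4906 -0.1666  0.2253] xax [ 0.0506 -0.0193 -0.9985] jaw -18.36 q [-3.490e-01  2.080e-01  1.739e+00 -1.000e-03  1.141e+00 -2.800e-02] w 1.002729843993046 F [-0.5 -0.5 -0. ] [ 0.001 -0.019 -0.042 -0.    -0.002  0.001]
```

Emit:
move_arm(
  plan="0 0 -0.2 0 1;0 0 -0.2 0 1;0 0 -0.2 0 1;0 0 -0.2 0 1;0 0 -0.2 0 1;0 0 -0.2 0 1;0 0 0 0 1;0 0 0 0 1",
)

```text
time_s: 15.58
tool_pos: [0.4877, -0.1655, 0.1863]
ee_rot: [-0.048, 1.526, -0.368]
ft_force: [-0.4, 0.0, -0.5]
width: 1.001
```

Run:
```python
from h import *
st()
```

```text
t 15.5833 p [ 0.4877 -0.1655  0.1863] xax [ 0.0414 -0.016  -0.999 ] jaw -18.36 q [-3.490e-01  2.390e-01  1.801e+00 -1.000e-03  1.057e+00 -2.800e-02] w 1.0010337830604865 F [-0.4  0.  -0.5] [ 0.     0.01   0.018  0.    -0.005 -0.001]
```

Emit:
move_arm(
  plan="0 0 1 0 1;0 0 0 0 1;0 0 0 0 1;0 0 1 0 1;0 0 0 0 1;0 0 0 0 1;0 0 1 0 1;0 0 0 0 1;0 0 0 0 1",
)

```text
time_s: 16.33
tool_pos: [0.4867, -0.1652, 0.2608]
ee_rot: [-0.05, 1.531, -0.37]
ft_force: [0.3, 0.6, -1.0]
width: 1.0
```

Emit:
move_arm(
  plan="0 0 -0.2 0 1;0 0 -0.2 0 1;0 0 -0.2 0 1;0 0 -0.2 0 1;0 0 0 0 1;0 0 0 0 1;0 0 -0.2 0 1;0 0 -0.2 0 1;0 0 -0.2 0 1;0 0 -0.2 0 1;0 0 0 0 1;0 0 0 0 1",
)

```text
time_s: 17.33
tool_pos: [0.4846, -0.1644, 0.2116]
ee_rot: [-0.055, 1.539, -0.375]
ft_force: [-0.4, 0.3, 0.1]
width: 1.001
```

Run:
```python
from h import *
st()
```

```text
t 17.3333 p [ 0.4846 -0.1644  0.2116] xax [ 0.0299 -0.0118 -0.9995] jaw -18.37 q [-3.490e-01  2.190e-01  1.759e+00 -1.000e-03  1.131e+00 -2.800e-02] w 1.001173245123253 F [-0.4  0.3  0.1] [ 0.001  0.007  0.014 -0.001 -0.006 -0.   ]
```

Emit:
move_arm(
  plan="0.1 0 -0.2 0 1;0.1 0 -0.2 0 1;0.1 0 -0.2 0 1;0 0 -0.2 0 1;0 0 0 0 1;0 0 0 0 1;0.1 0 -0.2 0 1;0.1 0 -0.2 0 1;0.1 0 -0.2 0 1;0 0 -0.2 0 1;0 0 0 0 1;0 0 0 0 1",
)

```text
time_s: 18.33
tool_pos: [0.5018, -0.1645, 0.1673]
ee_rot: [-0.054, 1.538, -0.375]
ft_force: [-0.0, -0.9, -0.5]
width: 0.996
```

Emit:
move_arm(
  plan="0 0 -0.2 0 1;0 0 -0.2 0 1;0 0 -0.2 0 1;0 0 -0.2 0 1;0 0 0 0 1;0 0 0 0 1;0 0 -0.2 0 1;0 0 -0.2 0 1;0 0 -0.2 0 1;0 0 -0.2 0 1;0 0 0 0 1;0 0 0 0 1",
)

```text
time_s: 19.33
tool_pos: [0.5015, -0.1645, 0.123]
ee_rot: [-0.055, 1.538, -0.375]
ft_force: [0.4, 0.6, 0.4]
width: 0.999
```

Run:
```python
from h import *
st()
s,d=wrist();cv2.imwrite("pics/w4.png",cv2.resize(d["pixels"],None,fx=1.5,fy=1.5,interpolation=cv2.INTER_CUBIC))
import pickle;pickle.dump(d,open("w4.pkl","wb"))
```

```text
t 19.3333 p [ 0.5015 -0.1645  0.123 ] xax [ 0.0307 -0.0121 -0.9995] jaw -18.36 q [-0.338  0.327  1.854 -0.002  0.927 -0.016] w 0.9985816609643412 F [0.4 0.6 0.4] [-0.     0.011  0.014 -0.    -0.005 -0.   ]
```

View pics/w4.png

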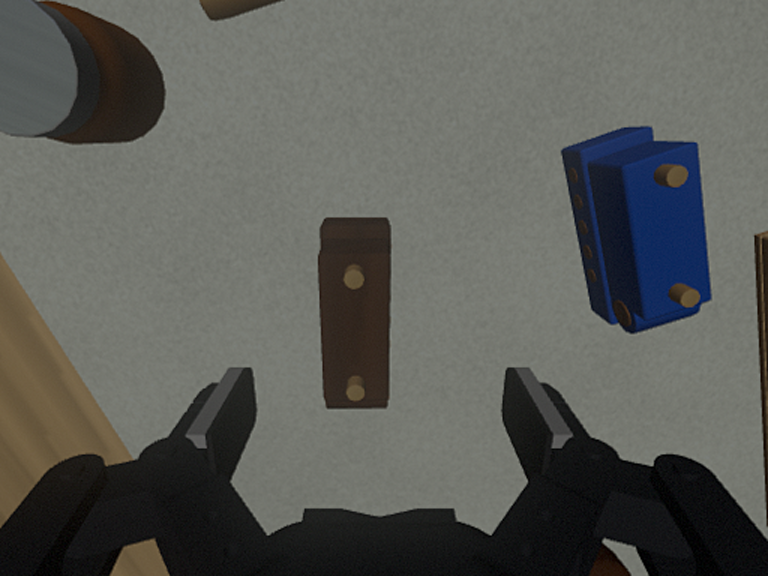

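Emit:
move_arm(
  plan="-0.1 0 1 0 1;0 0 0 0 1;0 0 0 0 1;-0.1 0 1 0 1;0 0 0 0 1;0 0 0 0 1;0 0 1 0 1;0 0 0 0 1;0 0 0 0 1;0 0 1 0 1;0 0 0 0 1;0 0 0 0 1",
)

```text
time_s: 20.38
tool_pos: [0.4945, -0.1637, 0.2208]
ee_rot: [-0.063, 1.546, -0.384]
ft_force: [-0.2, 0.3, -0.4]
width: 1.001
```

Emit:
move_arm(
  plan="0 0 1 0 1;0 0 0 0 1;0 0 0 0 1;0 0 -0.2 0 1;0 0 -0.2 0 1;0 0 -0.2 0 1;0 0 -0.2 0 1;0 0 -0.2 0 1;0 0 -0.2 0 1;0 0 0 0 1;0 0 0 0 1",
)

```text
time_s: 21.3
tool_pos: [0.4906, -0.1622, 0.2039]
ee_rot: [-0.131, 1.562, -0.452]
ft_force: [-0.4, 0.5, 0.2]
width: 0.997
```

Run:
```python
from h import *
st()
```

```text
t 21.3 p [ 0.4906 -0.1622  0.2039] xax [ 0.0083 -0.004  -1.    ] jaw -18.36 q [-3.410e-01  2.440e-01  1.745e+00 -1.000e-03  1.143e+00 -2.000e-02] w 0.997171775752038 F [-0.4  0.5  0.2] [-0.001  0.01   0.018  0.003 -0.006  0.001]
```

Emit:
move_arm(
  plan="0 -0.1 -0.2 0 1;0 -0.1 -0.2 0 1;0 0 -0.3 0 1;0 0 -0.3 0 1;0 0 -0.3 0 1;0 0 -0.3 0 1;0 0 -0.3 0 1;0 0 -0.3 0 1;0 0 -0.2 0 1;0 0 -0.2 0 1;0 0 -0.2 0 1;0 0 0 0 1",
)

```text
time_s: 22.3
tool_pos: [0.4904, -0.1678, 0.1261]
ee_rot: [-0.139, 1.562, -0.46]
ft_force: [-1.1, 0.3, 0.8]
width: 1.0
```

Run:
```python
from h import *
st()
s,d=wrist();cv2.imwrite("pics/w5.png",cv2.resize(d["pixels"],None,fx=1.5,fy=1.5,interpolation=cv2.INTER_CUBIC))
import pickle;pickle.dump(d,open("w5.pkl","wb"))
```

```text
t 22.3 p [ 0.4904 -0.1678  0.1261] xax [ 0.0081 -0.004  -1.    ] jaw -18.36 q [-3.510e-01  3.200e-01  1.854e+00 -1.000e-03  9.580e-01 -3.000e-02] w 0.9998272256268635 F [-1.1  0.3  0.8] [ 0.002 -0.004 -0.008 -0.001  0.001 -0.001]
```

View pics/w5.png

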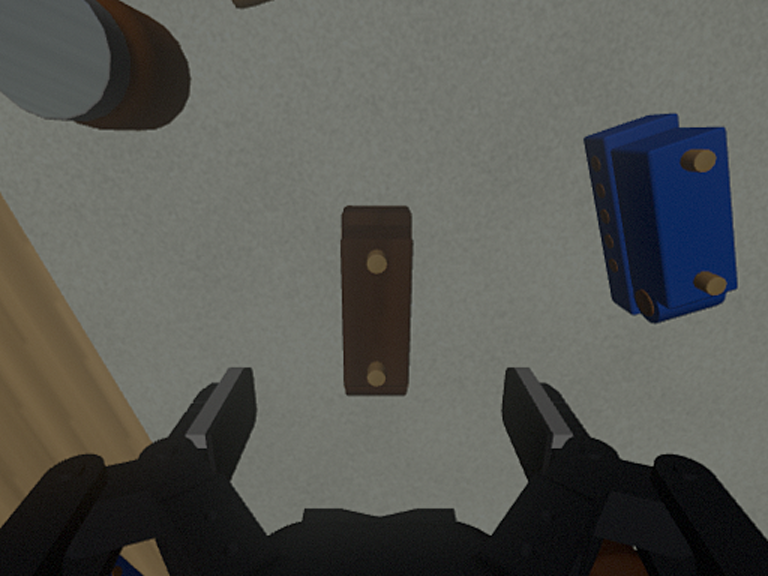

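Emit:
move_arm(
  plan="0 0 -0.3 0 1;0 0 -0.3 0 1;0 0 -0.3 0 1;0 0 -0.3 0 1;0 0 -0.3 0 1;0 0 -0.3 0 1;0 0 -0.3 0 1;0 0 -0.3 0 1;0 0 -0.3 0 1;0 0 -0.2 0 1;0 0 -0.1 0 1;0 0 0 0 1",
)

```text
time_s: 23.35
tool_pos: [0.4908, -0.1679, 0.0437]
ee_rot: [-0.121, 1.56, -0.442]
ft_force: [0.3, 0.1, -0.1]
width: 0.998
```

Emit:
move_arm(
  plan="0 0 -0.3 0 1;0 0 -0.3 0 1;0 0 0 0 0;0 0 0 0 -1;0 0 0 0 -1;0 0 0 0 -1;0 0 0 0 -1;0 0 0 0 -1",
)

```text
time_s: 24.02
tool_pos: [0.4917, -0.1682, 0.0282]
ee_rot: [-0.098, 1.558, -0.419]
ft_force: [0.4, -0.0, -1.5]
width: 0.415
```

Run:
```python
from h import *
st()
s,d=wrist();cv2.imwrite("pics/w6.png",cv2.resize(d["pixels"],None,fx=1.5,fy=1.5,interpolation=cv2.INTER_CUBIC))
```

```text
t 24.0167 p [ 0.4917 -0.1682  0.0282] xax [ 0.0118 -0.0052 -0.9999] jaw -18.37 q [-3.510e-01  4.470e-01  1.964e+00 -1.000e-03  7.180e-01 -3.000e-02] w 0.41452308133841775 F [ 0.4 -0.  -1.5] [-0.001 -0.006 -0.001  0.001  0.004  0.001]
```

View pics/w6.png

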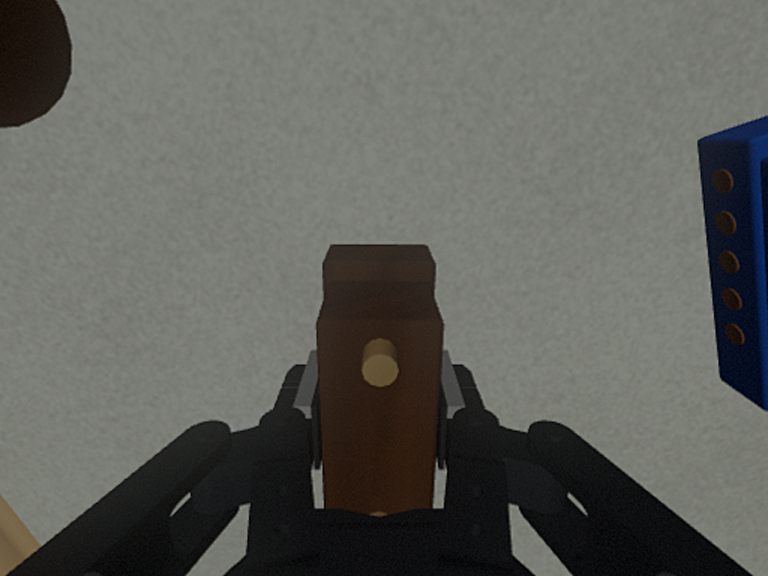

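Emit:
move_arm(
  plan="0 0 0.6 0 -1;0 0 0 0 -1;0 0 1 0 -1;0 0 0 0 -1;0 0 1 0 -1;0 0 0 0 -1;0 0 1 0 -1;0 0 0 0 -1;0 0 1 0 -1;0 0 0 0 -1;0 0 0 0 -1",
)

```text
time_s: 24.98
tool_pos: [0.4875, -0.1666, 0.1374]
ee_rot: [-1.032, 1.57, -1.352]
ft_force: [-1.0, 0.0, -2.1]
width: 0.409
```

Run:
```python
from h import *
st()
```

```text
t 24.9833 p [ 0.4875 -0.1666  0.1374] xax [ 2.e-04 -9.e-04 -1.e+00] jaw -18.37 q [-3.51e-01  3.08e-01  1.84e+00 -1.00e-03  9.93e-01 -3.00e-02] w 0.40912677745823584 F [-1.   0.  -2.1] [ 0.001 -0.018 -0.037  0.001 -0.017  0.   ]
```

Emit:
move_arm(
  plan="0.1 0.3 0.2 0 -1;0.2 0.6 0.2 -0.4 -1;0.34 1 0.2 -0.5 -1;0.34 1 0.2 -0.5 -1;0.34 1 0 -0.5 -1;0.34 1 0 -0.5 -1;0.34 1 0 -0.5 -1;0.34 1 0 -0.5 -1;0.34 1 0 -0.5 -1;0.34 1 0 -0.5 -1;0.34 1 0 -0.5 -1;0.3 0.9 0 0 -1",
)

```text
time_s: 25.98
tool_pos: [0.5732, 0.1184, 0.1424]
ee_rot: [-2.617, 1.546, 2.822]
ft_force: [0.5, -0.9, -1.4]
width: 0.409
```

Run:
```python
from h import *
st()
```

```text
t 25.9833 p [0.5732 0.1184 0.1424] xax [-0.0235  0.0078 -0.9997] jaw -48.37 q [0.178 0.414 1.656 0.013 1.094 1.016] w 0.4090712923596449 F [ 0.5 -0.9 -1.4] [ 0.463  0.225 -0.322  0.004  0.12   0.433]
```

Emit:
move_arm(
  plan="0.4 0.7 0 0 -1;0.4 0.6 0 0 -1;0.3 0.4 0 0 -1;0.1 0.1 0 0.1 -1;0 0 0 0 -1;0 0 0 0 -1",
)

```text
time_s: 26.48
tool_pos: [0.6012, 0.173, 0.1339]
ee_rot: [-2.483, 1.535, 2.974]
ft_force: [0.8, -0.2, -2.0]
width: 0.41
```

Run:
```python
from h import *
st()
s,d=wrist();cv2.imwrite("pics/w7.png",cv2.resize(d["pixels"],None,fx=1.5,fy=1.5,interpolation=cv2.INTER_CUBIC))
import pickle;pickle.dump(d,open("w7.pkl","wb"))
```

```text
t 26.4833 p [0.6012 0.173  0.1339] xax [-0.0357  0.006  -0.9993] jaw -47.36 q [0.254 0.485 1.557 0.016 1.132 1.073] w 0.40952927023812236 F [ 0.8 -0.2 -2. ] [ 0.     0.01   0.008 -0.004  0.002 -0.006]
```

View pics/w7.png

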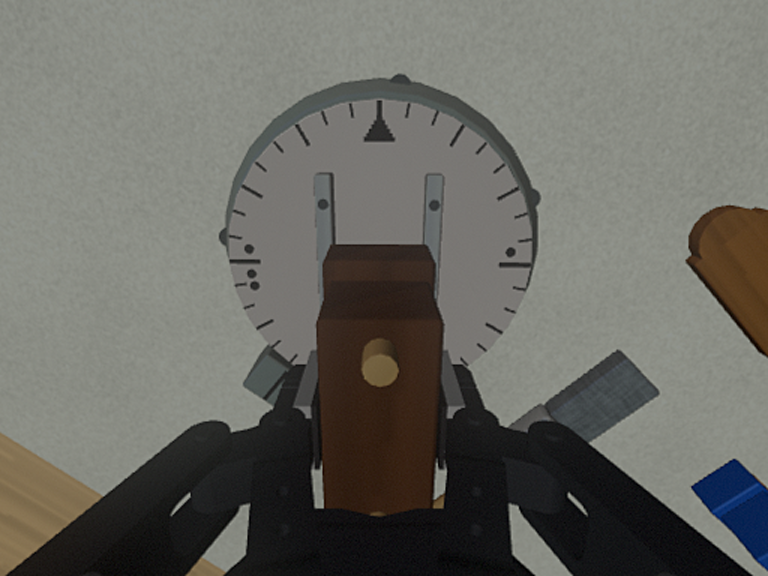

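Run:
```python
from h import *
import pickle;d=pickle.load(open("w7.pkl","rb"))
R=lambda u,v,z:ray(d,u/1.5,v/1.5,z)
zero=R(379,103,.04); m90=R(531,265,.04) ; m270=R(231,262,.04)
print(zero,m90,m270,"mid",(m90+m270)/2)
v=m90-m270;print(np.degrees(np.arctan2(v[1],v[0]))+90)
c=(m90+m270)/2;v=zero-c;print(np.degrees(np.arctan2(v[1],v[0])),np.linalg.norm(v))
a=(R(323.5,174,.052)+R(434.5,174,.052))/2;print("rail end mid",a,np.linalg.norm(R(323.5,174,.052)-R(434.5,174,.052)))
rect(d,.609,.183,.12,.04,600,"r7")
```

```text
[0.67087298 0.23944963 0.04      ] [0.66680703 0.11967074 0.04      ] [0.55185949 0.24474222 0.04      ] mid [0.60933326 0.18220648 0.04      ]
42.58471164273687
42.928420550863216 0.0840470965487394
rail end mid [0.64651444 0.21666697 0.052     ] 0.055535918904229604
```

View pics/r7.png

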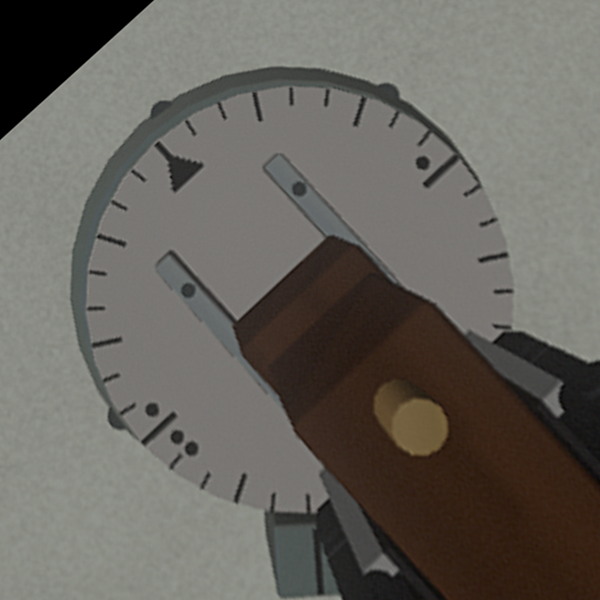

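Emit:
move_arm(
  plan="0 0 0.2 0 -1;0.1 0.1 0.2 0 -1;0.1 0.1 0.2 0 -1;0.1 0.1 0.2 0 -1;0.1 0.1 0.2 0 -1;0 0 0.2 0 -1;0 0 0 0 -1;0 0 0 0 -1",
)

```text
time_s: 27.2
tool_pos: [0.6118, 0.18, 0.1696]
ee_rot: [-2.493, 1.537, 2.958]
ft_force: [-0.6, -0.6, -2.2]
width: 0.413
```

Run:
```python
from h import *
st()
```

```text
t 27.2 p [0.6118 0.18   0.1696] xax [-0.0334  0.0062 -0.9994] jaw -47.65 q [0.261 0.474 1.48  0.016 1.218 1.087] w 0.41280572874874366 F [-0.6 -0.6 -2.2] [ 0.001 -0.01  -0.014 -0.001  0.008 -0.   ]
```

Emit:
move_arm(
  plan="0 0 -0.5 0.06 -1;0 0 -0.5 0 -1;0 0 -0.5 0 -1;0 0 -0.5 0 -1;0 0 0 0 -1;0 0 0 0 -1",
)

```text
time_s: 27.7
tool_pos: [0.6116, 0.1799, 0.1189]
ee_rot: [-2.509, 1.538, 2.949]
ft_force: [0.9, -0.3, -0.8]
width: 0.414
```

Run:
```python
from h import *
st()
```

```text
t 27.7 p [0.6116 0.1799 0.1189] xax [-0.0317  0.0062 -0.9995] jaw -47.27 q [0.261 0.513 1.548 0.016 1.109 1.079] w 0.4144840124624409 F [ 0.9 -0.3 -0.8] [ 0.     0.015  0.021 -0.001 -0.001  0.001]
```

Emit:
move_arm(
  plan="-0.09 0.06 0 0 -1;0 0 -1 0 -1;0 0 0 0 -1;0 0 -0.3 0 -1;0 0 0 0 -1;0 0 0 0 -1",
)

```text
time_s: 28.2
tool_pos: [0.6114, 0.1826, 0.0909]
ee_rot: [-2.646, 1.545, 2.813]
ft_force: [-0.4, -0.0, -1.8]
width: 0.412
```

Run:
```python
from h import *
st()
s,d=wrist();p=np.array(s["tool_pos"]);j=np.array([.678,-.735]);a=np.array([.735,.678])
R=Ro.from_euler("xyz",s["ee_rot"]).as_matrix();u=p+R[:,0]*.0282+R[:,1]*.0018
e=np.array([.6097,.1827])-u[:2];print("under",u,"need jaw",e@j,"ax",e@a,e)
cv2.imwrite("pics/w8.png",cv2.resize(d["pixels"],None,fx=1.5,fy=1.5,interpolation=cv2.INTER_CUBIC))
d=imaging.read_camera("scene");crop(d["pixels"],260,150,380,260,6,"s8")
```

```text
t 28.2 p [0.6114 0.1826 0.0909] xax [-0.0245  0.0084 -0.9997] jaw -47.27 q [0.265 0.537 1.585 0.017 1.041 1.081] w 0.41182475915916855 F [-0.4 -0.  -1.8] [ 0.     0.005  0.011  0.     0.009 -0.001]
under [0.61205301 0.18406957 0.06267586] need jaw -0.0005887032212553447 ax -0.0026580339428487077 [-0.00235301 -0.00136957]
```

View pics/w8.png

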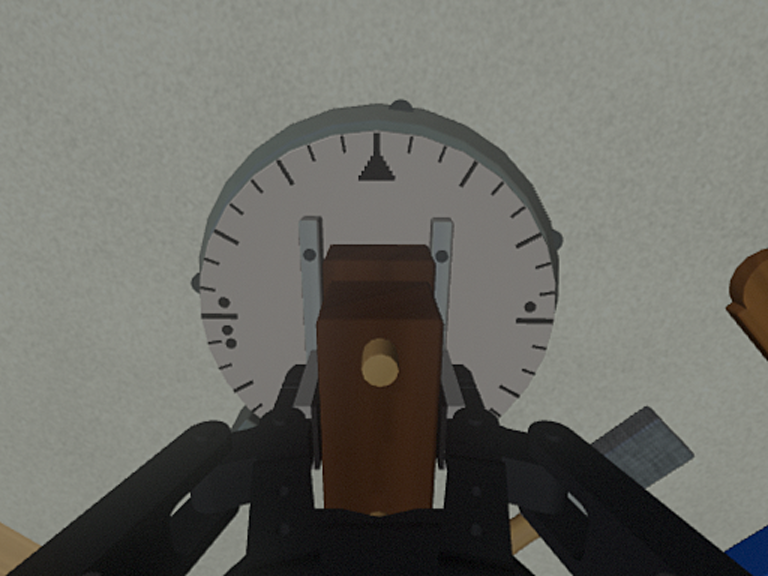

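View pics/s8.png

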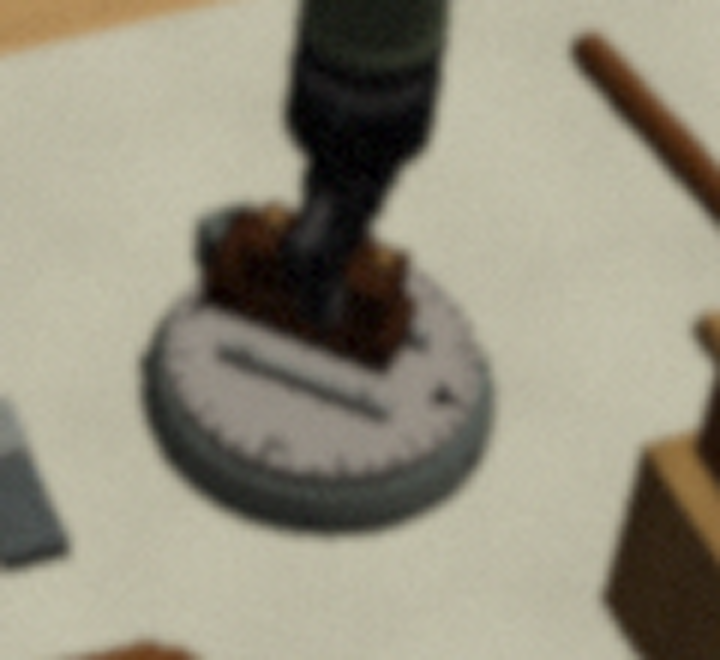

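Emit:
move_arm(
  plan="-0.09 -0.05 0 0 -1;0 0 0 0 -1;0 0 -0.3 0 -1;0 0 -0.2 0 -1;0 0 0 0 -1;0 0 0 0 -1",
)

```text
time_s: 28.8
tool_pos: [0.6095, 0.1812, 0.0791]
ee_rot: [-2.711, 1.547, 2.747]
ft_force: [0.5, 0.9, -1.5]
width: 0.412
```

Run:
```python
from h import *
st()
s=observe();p=np.array(s["tool_pos"]);j=np.array([.678,-.735]);a=np.array([.735,.678])
R=Ro.from_euler("xyz",s["ee_rot"]).as_matrix();u=p+R[:,0]*.0282+R[:,1]*.0018
e=np.array([.6097,.1827])-u[:2];print("under",u,"need jaw",e@j,"ax",e@a,e)
```

```text
t 28.8 p [0.6095 0.1812 0.0791] xax [-0.0218  0.0091 -0.9997] jaw -47.27 q [0.264 0.544 1.606 0.017 1.01  1.079] w 0.4119337353816256 F [ 0.5  0.9 -1.5] [ 0.     0.007  0.013 -0.001 -0.008  0.   ]
under [0.61024827 0.18271873 0.05085305] need jaw -0.00035796113605224365 ax -0.000415677463446517 [-5.48270478e-04 -1.87295896e-05]
```

Well aligned; 11 mm to go.

Emit:
move_arm(
  plan="-0.02 0 -0.2 0 -1;0 0 -0.15 0 -1;0 0 -0.05 0 -1;0 0 0 0 -1",
)

```text
time_s: 29.13
tool_pos: [0.6092, 0.1812, 0.0686]
ee_rot: [-2.718, 1.547, 2.74]
ft_force: [-0.6, 0.8, 1.5]
width: 0.41
```

Run:
```python
from h import *
st()
```

```text
t 29.1333 p [0.6092 0.1812 0.0686] xax [-0.0215  0.0091 -0.9997] jaw -47.27 q [0.264 0.554 1.617 0.017 0.988 1.079] w 0.4095066337231762 F [-0.6  0.8  1.5] [ 0.     0.003  0.001 -0.003 -0.002  0.   ]
```

Emit:
move_arm(
  plan="0 0 -0.04 0 -1;0 0 0 0 -1;0 0 0 0 -0.1;0 0 0 0 0.2;0 0 0 0 0.6;0 0 0 0 1;0 0 0 0 1;0 0 0 0 1",
)

```text
time_s: 29.8
tool_pos: [0.6102, 0.1816, 0.0691]
ee_rot: [-2.801, 1.55, 2.657]
ft_force: [-0.8, 0.4, 0.6]
width: 0.997
```

Run:
```python
from h import *
st()
s,d=wrist();cv2.imwrite("pics/w9.png",cv2.resize(d["pixels"],None,fx=1.5,fy=1.5,interpolation=cv2.INTER_CUBIC))
d=imaging.read_camera("scene");crop(d["pixels"],260,150,380,260,6,"s9")
```

```text
t 29.8 p [0.6102 0.1816 0.0691] xax [-0.0187  0.0099 -0.9998] jaw -47.26 q [0.264 0.554 1.617 0.017 0.986 1.079] w 0.9971426169060746 F [-0.8  0.4  0.6] [-0.001  0.001 -0.001  0.001 -0.    -0.001]
```

View pics/w9.png

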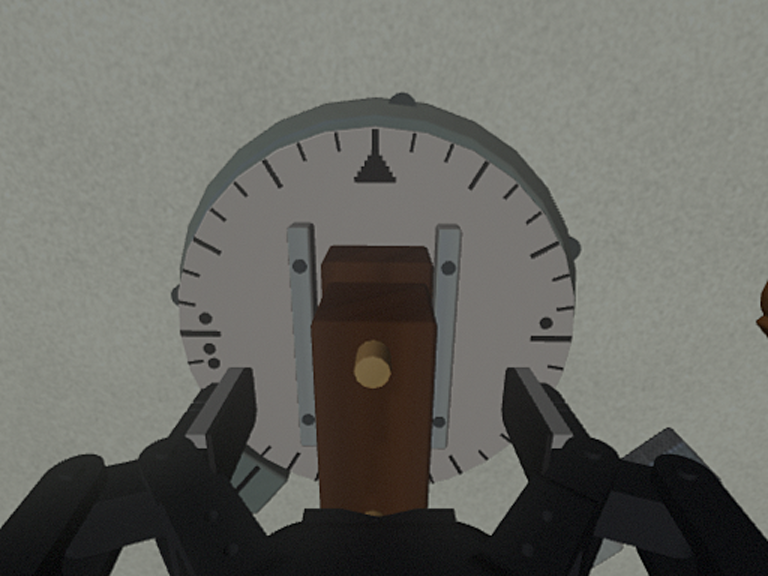

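View pics/s9.png

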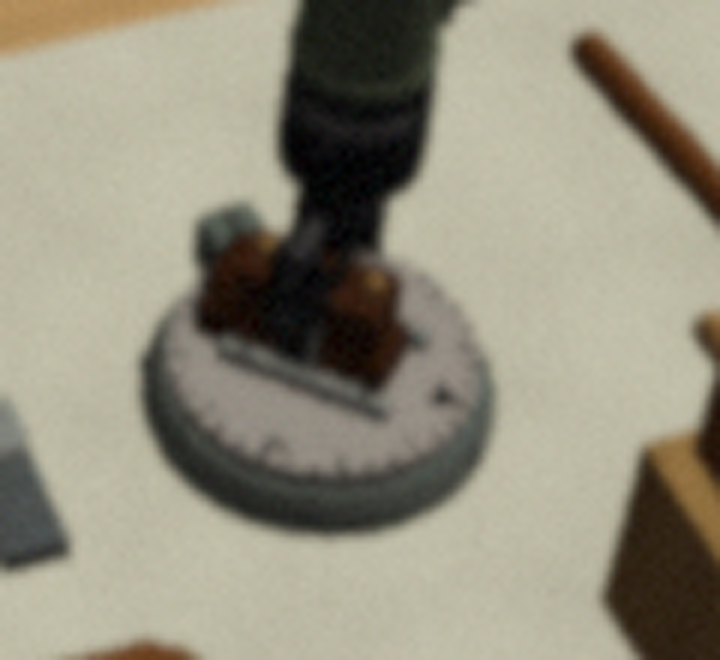

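Emit:
move_arm(
  plan="0 0 0.8 0 1;0 0 1 0 1;0 0 1 0 1;0 0 0 1 1;0 0 0 1 1;0 0 0 1 1;0 0 0 1 1;0 0 0 1 1;0 0 0 1 1;0 0 0 1 1;0 0 0 1 1;0 0 0 1 1",
)

```text
time_s: 30.9
tool_pos: [0.6094, 0.1811, 0.1423]
ee_rot: [-2.66, 1.55, -2.543]
ft_force: [-0.3, 0.3, -0.2]
width: 1.0
```

Emit:
move_arm(
  plan="0 0 0 1 1;0 0 0 1 1;0 0 0 1 1;0 0 0 1 1;0 0 0 1 1;0 0 0 1 1;0 0 0 1 1;0 0 0 1 1;0 0 0 1 1;0 0 0 1 1;0 0 0 1 1;0 0 0 1 1",
)

```text
time_s: 31.9
tool_pos: [0.6088, 0.1811, 0.1417]
ee_rot: [-2.716, 1.55, -1.336]
ft_force: [0.1, 0.1, -0.2]
width: 0.999
```

Run:
```python
from h import *
st()
```

```text
t 31.9 p [0.6088 0.1811 0.1417] xax [ 0.0049 -0.0205 -0.9998] jaw 79.06 q [ 0.282  0.478  1.548 -0.023  1.117 -1.088] w 0.999338250504726 F [ 0.1  0.1 -0.2] [ 0.002 -0.013  0.024 -0.004 -0.036 -1.246]
```

Emit:
move_arm(
  plan="0 0 0 1 1;0 0 0 1 1;0 0 0 1 1;0 0 0 1 1;0 0 0 1 1;0 0 0 1 1;0 0 0 1 1;0 0 0 1 1;0 0 0 0.6 1;0 0 0 0.3 1;0 0 0 0 1;0 0 0 0 1",
)

```text
time_s: 32.9
tool_pos: [0.608, 0.1809, 0.1411]
ee_rot: [-2.772, 1.55, -0.453]
ft_force: [0.6, 0.0, 0.1]
width: 1.0
```

Run:
```python
from h import *
st()
s,d=wrist();cv2.imwrite("pics/w10.png",cv2.resize(d["pixels"],None,fx=1.5,fy=1.5,interpolation=cv2.INTER_CUBIC))
import pickle;pickle.dump(d,open("w10.pkl","wb"))
rect(d,.609,.183,.12,.04,600,"r10")
```

```text
t 32.9 p [0.608  0.1809 0.1411] xax [ 0.0184 -0.0089 -0.9998] jaw 132.85 q [ 0.278  0.469  1.564 -0.015  1.093 -2.034] w 1.0001818777726965 F [0.6 0.  0.1] [-0.    -0.     0.003  0.001 -0.001 -0.005]
```

View pics/w10.png

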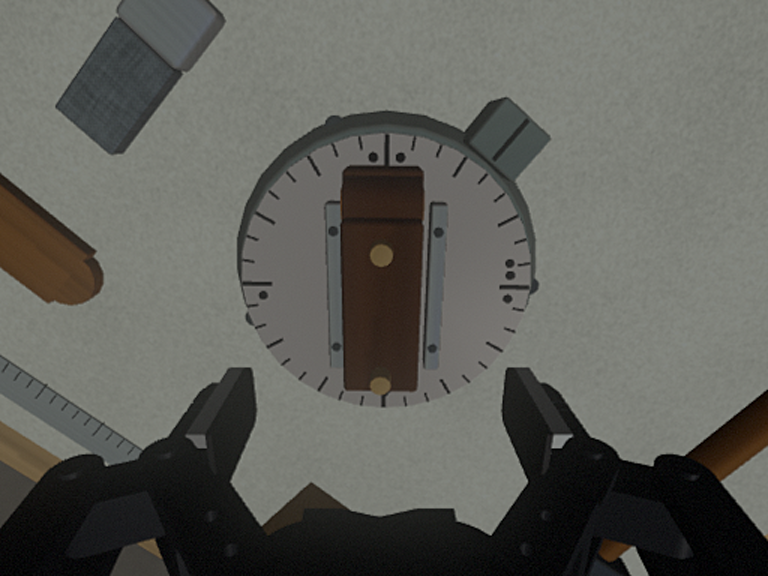

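View pics/r10.png

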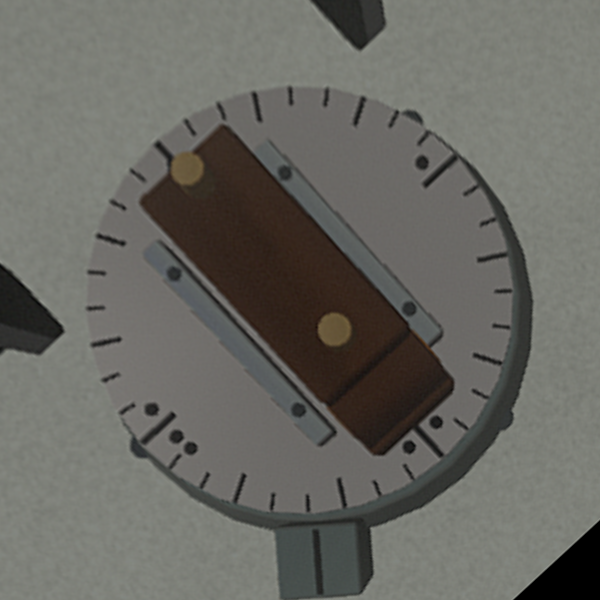

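Run:
```python
from h import *
import pickle;d=pickle.load(open("w10.pkl","rb"))
R=lambda u,v,z:ray(d,u/1.5,v/1.5,z)
a=R(381,255,.111);b=R(380,386,.111);print(a,b,np.linalg.norm(a-b))
for k in (0,1):
  P=[a,b] if k==0 else [b,a]
  # P[0]=-38, P[1]=+24
  c=P[0]+(P[1]-P[0])*38/62;v=P[1]-P[0];print(c,np.degrees(np.arctan2(v[1],v[0])))
# platter
m=lambda *p:R(*p)
r0=(R(332,203,.052)+R(438.5,204,.052))/2;r1=(R(336,366,.052)+R(431,367,.052))/2;print("rails mid",r0,r1,(r0+r1)/2)
v=r1-r0;print(np.degrees(np.arctan2(v[1],v[0])),np.linalg.norm(v))
h=(R(527,121,.04)+R(499,156,.04))/2;print("index",R(513,139,.04))
print("foot base end edge mid",R(382,171,.066))
```

```text
[0.58206982 0.15658886 0.111     ] [0.62784836 0.19863832 0.111     ] 0.062159728931191024
[0.61012764 0.18236111 0.111     ] 42.56874659281109
[0.59979055 0.17286607 0.111     ] -137.43125340718893
rails mid [0.5725133  0.14962154 0.052     ] [0.6447973  0.21599211 0.052     ] [0.6086553  0.18280682 0.052     ]
42.55789795964284 0.09813271038601315
index [0.50303569 0.17702794 0.04      ]
foot base end edge mid [0.56043466 0.13627391 0.066     ]
```

Emit:
move_arm(
  plan="0.05 0.07 -0.2 0 1;0 0 -0.3 0 1;0 0 -0.3 0 1;0 0 -0.3 0 1;0 0 -0.3 0 1;0 0 -0.3 0 1;0 0 -0.3 0 1;0 0 -0.2 0 1;0 0 0 0 1;0 0 0 0 1",
)

```text
time_s: 33.78
tool_pos: [0.608, 0.1825, 0.0778]
ee_rot: [-2.935, 1.553, -0.618]
ft_force: [-0.2, -0.2, -0.6]
width: 1.002
```

Run:
```python
from h import *
st()
```

```text
t 33.7833 p [0.608  0.1825 0.0778] xax [ 0.0142 -0.0101 -0.9998] jaw 132.74 q [ 0.28   0.532  1.634 -0.017  0.966 -2.027] w 1.002145093251007 F [-0.2 -0.2 -0.6] [-0.001  0.011  0.01  -0.001 -0.009  0.001]
```

Emit:
move_arm(
  plan="0.04 0 -0.3 0 1;0 0 0 0 0.2;0 0 0 0 -0.5;0 0 0 0 -1;0 0 0 0 -1;0 0 0 0 -1;0 0 0 0 -1",
)

```text
time_s: 34.37
tool_pos: [0.6103, 0.1829, 0.0713]
ee_rot: [-2.785, 1.551, -0.469]
ft_force: [-0.0, -0.4, -1.5]
width: 0.41
```

Emit:
move_arm(
  plan="0 0 0 -0.5 -1;0 0 0 -0.5 -1;0 0 0 -0.5 -1;0 0 0 -0.5 -1;0 0 0 0 -1",
)

```text
time_s: 34.78
tool_pos: [0.6098, 0.1839, 0.071]
ee_rot: [-2.728, 1.552, -0.619]
ft_force: [0.5, 0.3, -1.3]
width: 0.411
```

Run:
```python
from h import *
st();print(observe()["ft_torque"])
s,d=wrist();cv2.imwrite("pics/w11.png",cv2.resize(d["pixels"],None,fx=1.5,fy=1.5,interpolation=cv2.INTER_CUBIC))
```

```text
t 34.7833 p [0.6098 0.1839 0.071 ] xax [ 0.0153 -0.0109 -0.9998] jaw 120.81 q [ 0.282  0.541  1.636 -0.018  0.953 -1.816] w 0.4109964164528256 F [ 0.5  0.3 -1.3] [ 0.003 -0.002  0.     0.005 -0.004 -0.038]
[ 0.13239482 -0.05904166 -0.01769406]
```

View pics/w11.png

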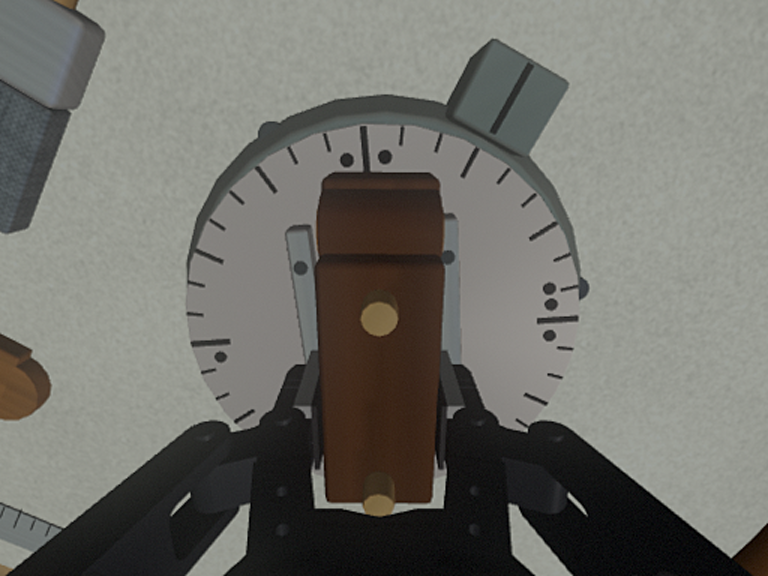

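Emit:
move_arm(
  plan="0 -0.02 0 -0.7 -1;0 -0.02 0 -1 -1;0 0 0 -1 -1;0 0 0 -1 -1;0 0 0 -1 -1;0 0 0 -1 -1;0 0 0 -1 -1;0 0 0 -1 -1;0 0 0 -1 -1;0 0 0 -1 -1;0 0 0 -1 -1",
)

```text
time_s: 35.75
tool_pos: [0.6093, 0.1824, 0.071]
ee_rot: [-2.757, 1.55, -1.746]
ft_force: [-0.4, 0.9, -0.4]
width: 0.414
```

Run:
```python
from h import *
st();print(observe()["ft_torque"])
```

```text
t 35.75 p [0.6093 0.1824 0.071 ] xax [-0.0036 -0.0204 -0.9998] jaw 57.93 q [ 0.282  0.549  1.621 -0.022  0.981 -0.717] w 0.41360201267478125 F [-0.4  0.9 -0.4] [-0.005  0.01  -0.019  0.01   0.036  1.214]
[0.06158211 0.09087933 0.16948498]
```

Position steady. ~55° more, minus coasting.

Emit:
move_arm(
  plan="0 0 0 -1 -1;0 0 0 -1 -1;0 0 0 -1 -1;0 0 0 -1 -1;0 0 0 -1 -1;0 0 0 -1 -1;0 0 0 -1 -1;0 0 0 -0.8 -1;0 0 0 -0.4 -1;0 0 0 0 -1;0 0 0 0 -1",
)

```text
time_s: 36.67
tool_pos: [0.6085, 0.1821, 0.071]
ee_rot: [-2.823, 1.549, -2.656]
ft_force: [0.6, 0.6, -1.8]
width: 0.412
```

Run:
```python
from h import *
st();print(observe()["ft_torque"])
s,d=wrist();cv2.imwrite("pics/w12.png",cv2.resize(d["pixels"],None,fx=1.5,fy=1.5,interpolation=cv2.INTER_CUBIC))
import pickle;pickle.dump(d,open("w12.pkl","wb"))
t=imaging.read_camera("top");crop(t["pixels"],180,120,245,200,9,"top12")
```

```text
t 36.6667 p [0.6085 0.1821 0.071 ] xax [-0.0194 -0.0102 -0.9998] jaw 9.51 q [ 0.275  0.553  1.613 -0.005  0.997  0.112] w 0.4123044041066066 F [ 0.6  0.6 -1.8] [ 0.    -0.     0.001  0.    -0.003 -0.006]
[ 0.03969246 -0.09785893 -0.02595067]
```

View pics/w12.png

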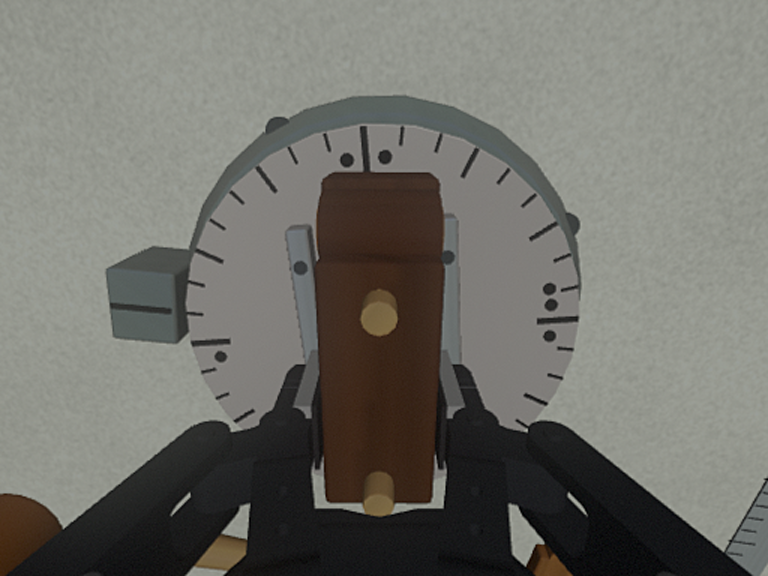

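View pics/top12.png

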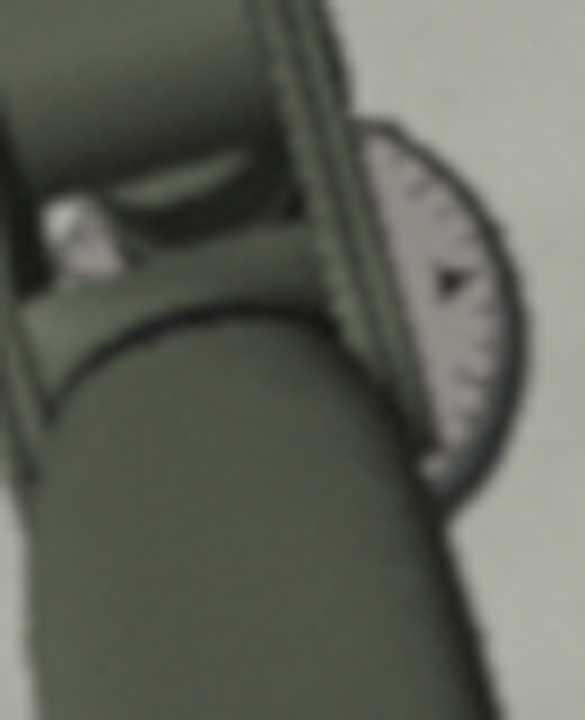

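```bash
cat > read.py <<'E'
from h import *
import sys,pickle
def rd(d,m90in,m90out,m270in,m270out,i0,i1,m180=None):
    R=lambda p:ray(d,p[0]/1.5,p[1]/1.5,.04)[:2]
    a=[R(p) for p in (m90in,m90out,m270in,m270out,i0,i1)]
    c=(a[1]+a[3])/2
    ang=lambda v:np.degrees(np.arctan2(v[1],v[0]))
    i=(a[4]+a[5])/2
    d90=ang(a[1]-a[3]);di=ang(i-c);dl=ang(a[4]-a[5])
    print("c",c,"r",np.linalg.norm(a[1]-a[3])/2,"ri",np.linalg.norm(i-c),"90dir",d90,"idx",di,"idxline",dl,"reading-90:",(d90-di+180)%360-180, "alt c", )
E
python3 - <<'E'
from read import *
d=pickle.load(open("w12.pkl","rb"))
rd(d,(230,341.5),(191,342.5),(538,321),(578,319),(110,307),(171,311))
crop(d["pixels"],60,150,170,250,7,"c12")
E
```

```text
c [0.60942048 0.18310503] r 0.08512126483192466 ri 0.10523043409306473 90dir -166.0756341755287 idx -175.6618757043479 idxline -174.03258016407412 reading-90: 9.586241528819187 alt c
```

View pics/c12.png

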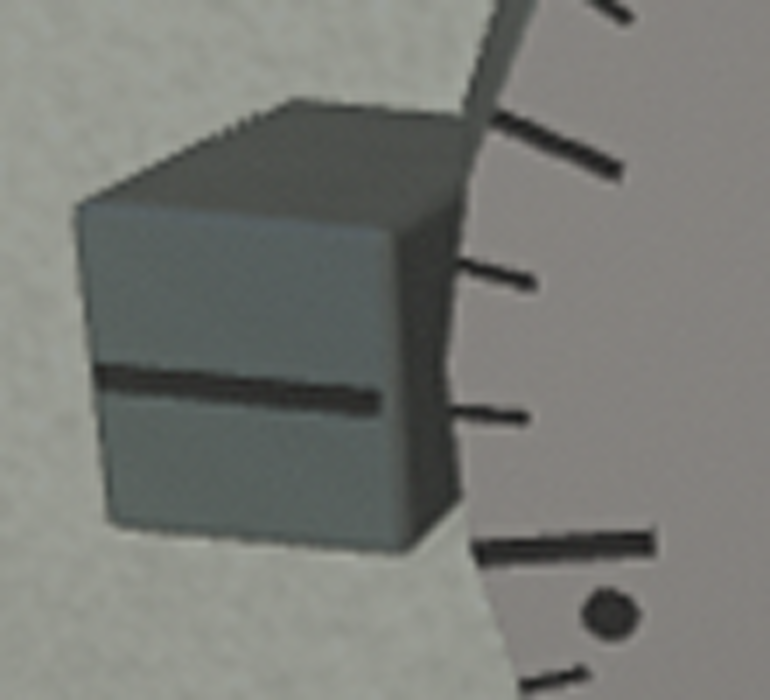

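Emit:
move_arm(
  plan="0 0 0 -0.5 -1;0 0 0 -0.5 -1;0 0 0 -0.4 -1;0 0 0 -0.2 -1;0 0 0 0 -1;0 0 0 0 -1",
)

```text
time_s: 37.27
tool_pos: [0.6082, 0.1822, 0.071]
ee_rot: [-2.821, 1.548, -2.814]
ft_force: [0.7, -0.1, -1.9]
width: 0.413
```

Run:
```python
from read import *
st()
s,d=wrist();pickle.dump(d,open("w13.pkl","wb"));cv2.imwrite("pics/w13.png",cv2.resize(d["pixels"],None,fx=1.5,fy=1.5,interpolation=cv2.INTER_CUBIC))
crop(d["pixels"],60,150,170,250,7,"c13")
```

```text
t 37.2667 p [0.6082 0.1822 0.071 ] xax [-0.0213 -0.0073 -0.9997] jaw 0.38 q [ 2.740e-01  5.530e-01  1.613e+00 -1.000e-03  9.980e-01  2.680e-01] w 0.41273124185267795 F [ 0.7 -0.1 -1.9] [-0.001  0.    -0.     0.    -0.001 -0.003]
```

View pics/w13.png

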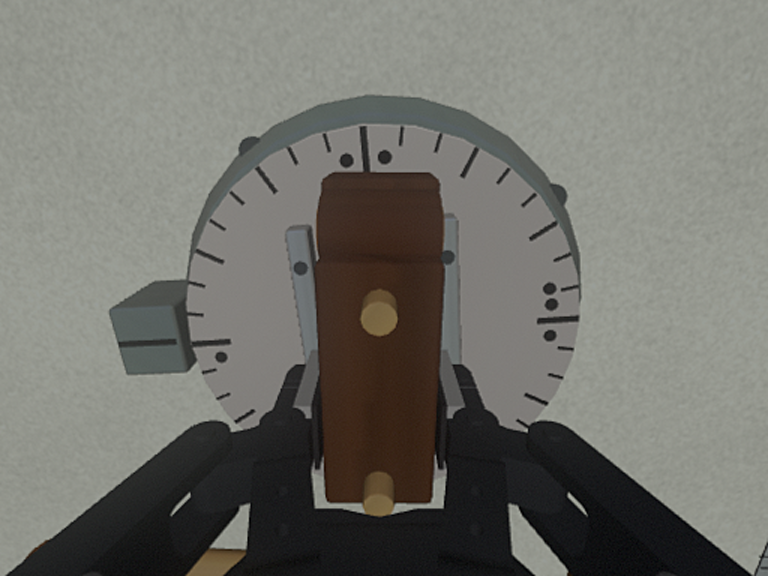

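View pics/c13.png

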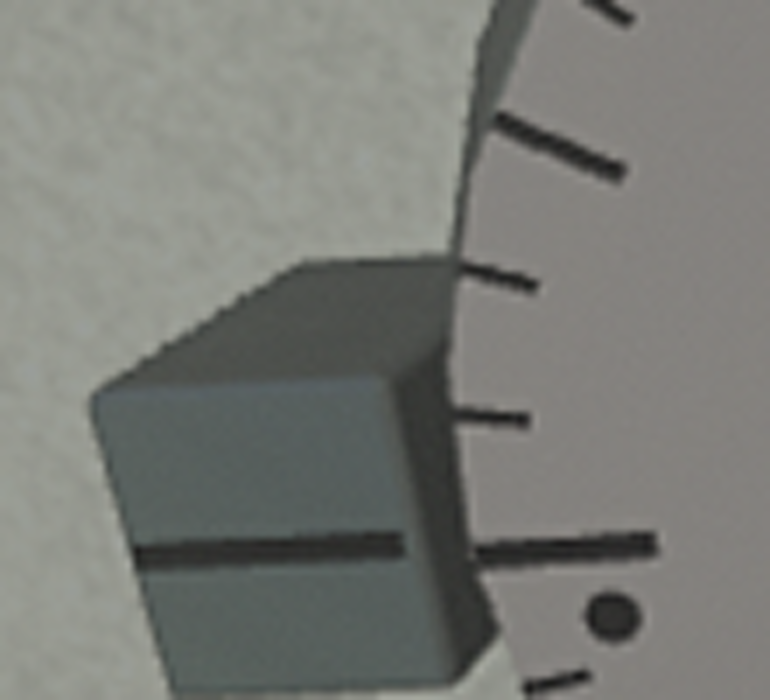

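Emit:
move_arm(
  plan="0 0 0 -0.14 -1;0 0 0 0 -1;0 0 0 0 -1",
)

```text
time_s: 37.57
tool_pos: [0.6081, 0.1822, 0.0711]
ee_rot: [-2.82, 1.548, -2.827]
ft_force: [0.1, 0.7, -0.8]
width: 0.411
```

Run:
```python
from read import *
st()
s,d=wrist();pickle.dump(d,open("w14.pkl","wb"))
crop(d["pixels"],60,150,170,250,7,"c14")
```

```text
t 37.5667 p [0.6081 0.1822 0.0711] xax [-0.0215 -0.007  -0.9997] jaw -0.41 q [ 2.730e-01  5.530e-01  1.613e+00 -1.000e-03  9.980e-01  2.810e-01] w 0.4107033573600598 F [ 0.1  0.7 -0.8] [0.002 0.001 0.001 0.001 0.001 0.001]
```

View pics/c14.png

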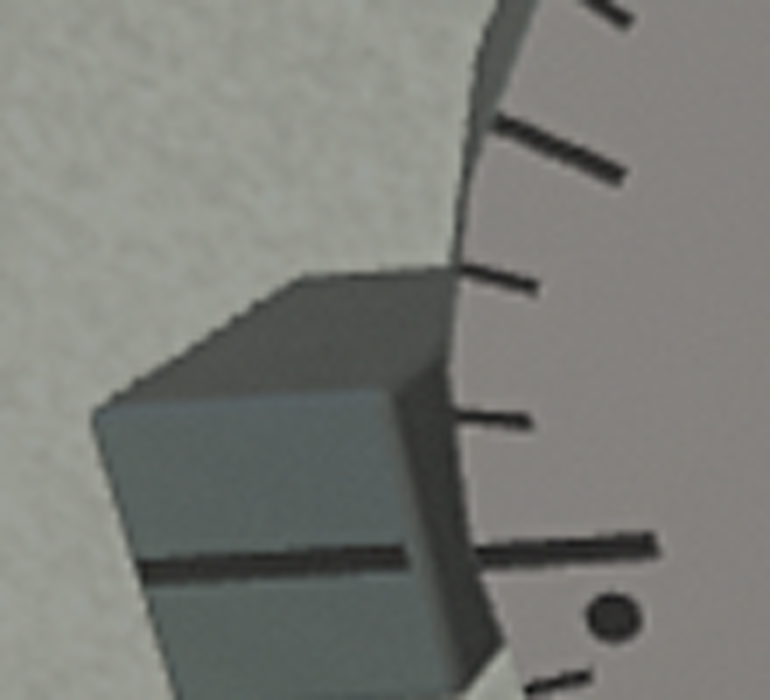

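Emit:
move_arm(
  plan="0 0 0 -0.06 -1;0 0 0 0 -1;0 0 0 0 -1",
)

```text
time_s: 37.87
tool_pos: [0.6081, 0.1822, 0.0711]
ee_rot: [-2.818, 1.548, -2.832]
ft_force: [-0.1, -0.3, -0.7]
width: 0.415
```

Run:
```python
from read import *
st()
s,d=wrist();pickle.dump(d,open("w15.pkl","wb"))
crop(d["pixels"],60,150,170,250,7,"c15")
```

```text
t 37.8667 p [0.6081 0.1822 0.0711] xax [-0.0216 -0.0069 -0.9997] jaw -0.75 q [ 2.730e-01  5.530e-01  1.613e+00 -1.000e-03  9.980e-01  2.870e-01] w 0.4153391679024519 F [-0.1 -0.3 -0.7] [ 0.002  0.001  0.001 -0.001  0.001  0.002]
```

View pics/c15.png

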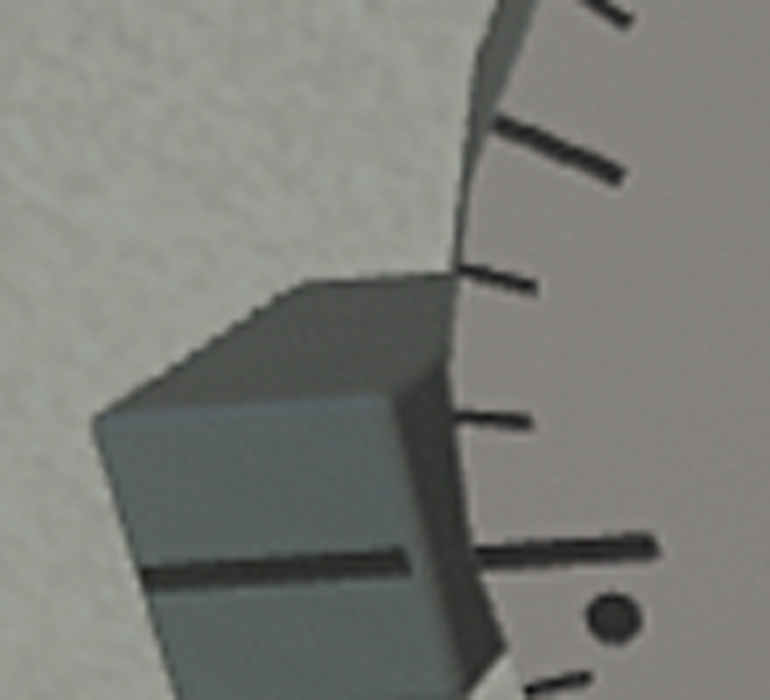

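Emit:
move_arm(
  plan="0 0 0 0.3 -1;0 0 0 0 -1;0 0 0 0 -0.1;0 0 0 0 0.2;0 0 0 0 0.6;0 0 0 0 1;0 0 0 0 1;0 0 0 0 1",
)

```text
time_s: 38.58
tool_pos: [0.6083, 0.1821, 0.0716]
ee_rot: [-2.819, 1.549, -2.804]
ft_force: [0.0, 0.1, -0.3]
width: 1.002
```

Emit:
move_arm(
  plan="0 0 0.3 0 1;0 0 0.6 0 1;0 0 0.8 0 1;0 0 1 0 1;0 0 1 0 1;0 0 0.8 0 1;0 0 0 0 1;0 0 0 0 1",
)

```text
time_s: 39.25
tool_pos: [0.6065, 0.1817, 0.1911]
ee_rot: [-2.824, 1.547, -2.809]
ft_force: [-1.1, 0.7, 0.5]
width: 0.999
```

Run:
```python
from read import *
st()
s,d=wrist();pickle.dump(d,open("w16.pkl","wb"));cv2.imwrite("pics/w16.png",cv2.resize(d["pixels"],None,fx=1.5,fy=1.5,interpolation=cv2.INTER_CUBIC))
crop(d["pixels"],80,150,190,250,7,"c16")
```

```text
t 39.25 p [0.6065 0.1817 0.1911] xax [-0.0226 -0.0078 -0.9997] jaw 0.82 q [ 2.740e-01  4.480e-01  1.466e+00 -1.000e-03  1.251e+00  2.600e-01] w 0.9988888470010997 F [-1.1  0.7  0.5] [-0.002 -0.029 -0.04   0.     0.013 -0.   ]
```

View pics/w16.png

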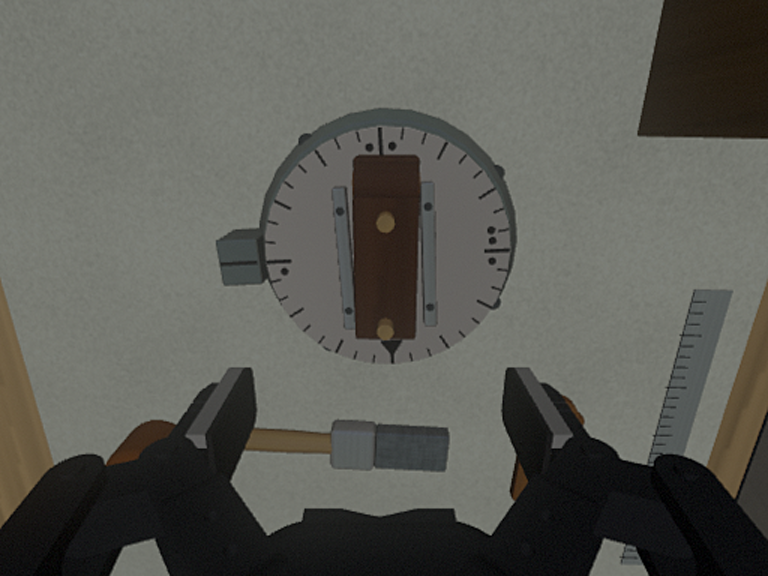

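View pics/c16.png

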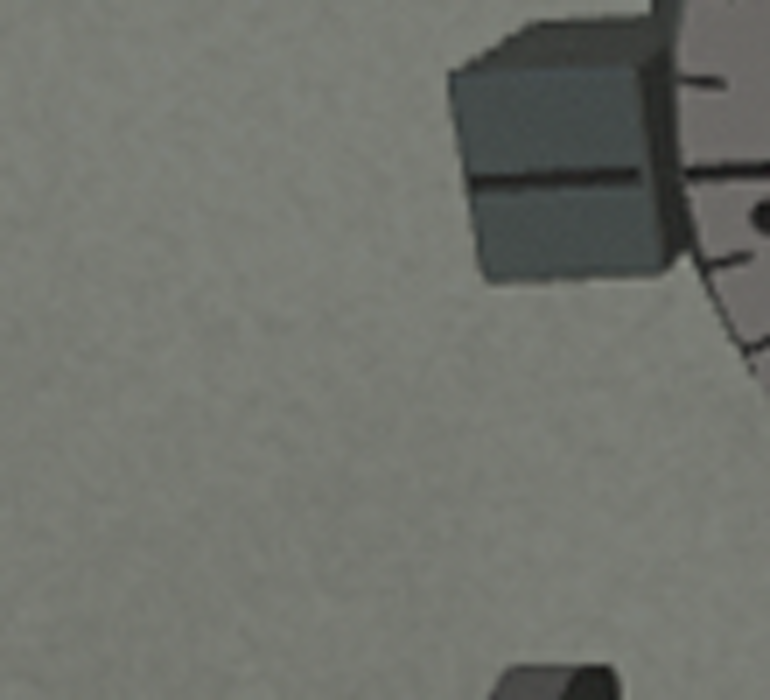

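Run:
```python
from read import *
d=pickle.load(open("w16.pkl","rb"))
crop(d["pixels"],140,150,200,195,12,"c17")
```

```text
(no output)
```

View pics/c17.png

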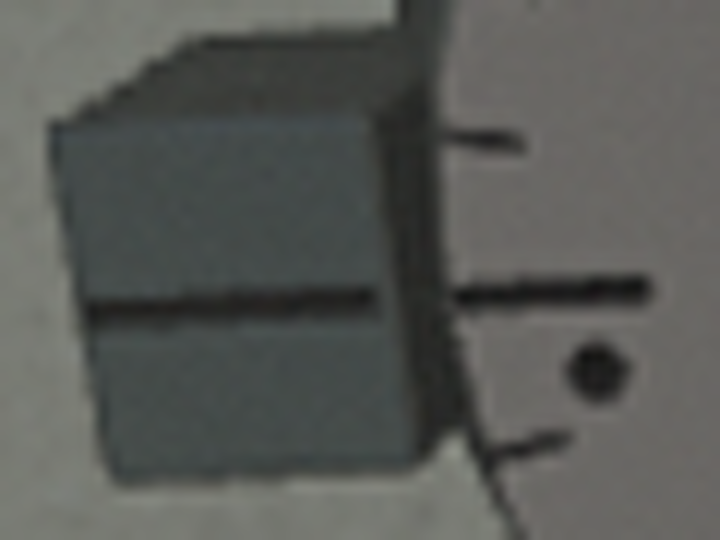

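Run:
```python
from h import *
d=imaging.read_camera("scene");cv2.imwrite("pics/s17.png",d["pixels"])
print(r.job_done())
```

```text
the job is handed in; nothing more can be done
None
```

View pics/s17.png

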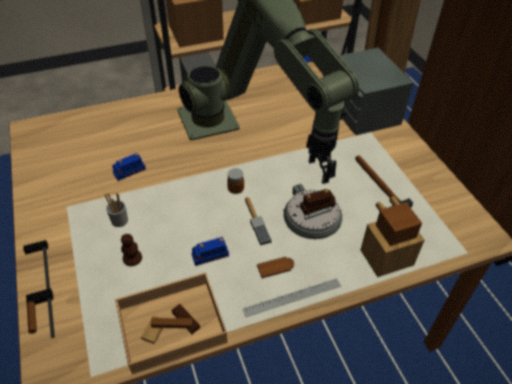

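The foot is in the channel and the table reads 90 degrees. I handed the job in at about 39 s of the 67 s allowed.

- **Placing:** I set the foot down between the rails and let go. The camera then put it about 1 mm off centre. I took hold again after a half turn of the gripper, turned the table clockwise by about 129°, let go and backed off.
- **Reading:** In the last wrist picture, after letting go, the 90 mark (one dot) lines up with the index line to about 0.1°. A coarser crop of the same picture suggested about 0.35°.
- **Foot:** It stands between the rails and is turned a few degrees within its play. It leaned against the rails while turning, so I turned it back about 1.5° before letting go.
- **Everything else:** In the last scene picture the other things look to be where they were at the start, judged by eye. The gripper hangs open above the table, touching nothing, and the force readings I took stayed within a few newtons.

The tool tilted up to about 4° during the up-and-down moves. Correcting that cost several seconds before the first grasp; about 1 to 2° of tilt remained during the placing and turning.

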